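# Move the shoe-cream jars to the teak rack in the same order

## Task

The silicone insert tray is due for a wash: move the four shoe-cream jars out of it into the empty teak rack, one upright in each compartment, in the same order along the row as they stand in the tray. The blue vase bars the way to a jar: set it aside on the ledge, and finish with it standing back where it was, in the middle of its cork mat. It is all glass: set things down rather than dropping them, and do not let the vase tip over.

Things in the scene. Friction and masses are not known exactly. Their poses are not given: they have to be found in the camera images.
- jar_black: Loose glass shoe-cream jar, body and lid black, thin brass ring under and on the lid: a plain cylinder 42 mm in diameter, 62 mm high, about 110 g. Origin: centre of its underside, z up. Starts upright in the insert of its own colour, underside 7 mm above the ledge. Grip across its upper half.
- jar_white: Loose glass shoe-cream jar, body and lid white (neutral cream), thin brass ring under and on the lid: a plain cylinder 42 mm in diameter, 62 mm high, about 110 g. Origin: centre of its underside, z up. Starts upright in the insert of its own colour, underside 7 mm above the ledge. Grip across its upper half.
- jar_tan: Loose glass shoe-cream jar, body and lid tan, an orange-brown, thin brass ring under and on the lid: a plain cylinder 42 mm in diameter, 62 mm high, about 110 g. Origin: centre of its underside, z up. Starts upright in the insert of its own colour, underside 7 mm above the ledge. Grip across its upper half.
- jar_oxblood: Loose glass shoe-cream jar, body and lid oxblood, a dark red, thin brass ring under and on the lid: a plain cylinder 42 mm in diameter, 62 mm high, about 110 g. Origin: centre of its underside, z up. Starts upright in the insert of its own colour, underside 7 mm above the ledge. Grip across its upper half.
- insert_black: Silicone insert, black, fixed: square cup 60 x 60 mm, 12 mm high, well 47 mm square, floor 3 mm thick. Origin: centre of underside, 4 mm above the ledge. The four sit in one row 62 mm apart in a low grey tray (74 x 260, 10 mm high); the row runs along their y (+y: left end seen from the robot), x points away from the robot. Empty, they still show the order.
- insert_white: Silicone insert, white (neutral cream), fixed: square cup 60 x 60 mm, 12 mm high, well 47 mm square, floor 3 mm thick. Origin: centre of underside, 4 mm above the ledge. The four sit in one row 62 mm apart in a low grey tray (74 x 260, 10 mm high); the row runs along their y (+y: left end seen from the robot), x points away from the robot. Empty, they still show the order.
- insert_tan: Silicone insert, tan, an orange-brown, fixed: square cup 60 x 60 mm, 12 mm high, well 47 mm square, floor 3 mm thick. Origin: centre of underside, 4 mm above the ledge. The four sit in one row 62 mm apart in a low grey tray (74 x 260, 10 mm high); the row runs along their y (+y: left end seen from the robot), x points away from the robot. Empty, they still show the order.
- insert_oxblood: Silicone insert, oxblood, a dark red, fixed: square cup 60 x 60 mm, 12 mm high, well 47 mm square, floor 3 mm thick. Origin: centre of underside, 4 mm above the ledge. The four sit in one row 62 mm apart in a low grey tray (74 x 260, 10 mm high); the row runs along their y (+y: left end seen from the robot), x points away from the robot. Empty, they still show the order.
- rack: Empty dark teak rack, fixed, 76 x 278 mm: a row of four open compartments, each 60 x 60 mm inside. Origin: centre of underside; the row runs along y (+y: left end seen from the robot), x points away from the robot. Compartment centres at x = 0, y = 99, 33, -33, -99 mm; floor 6 mm up, walls 16 mm high, end boards 28 mm.
- vase: Loose blue glass vase, 320 g, 152 mm high; belly 66 mm wide, straight neck 38 mm wide from 98 to 143 mm up, lip 46. Origin: centre of underside. Starts on a fixed cork mat (84 mm wide, 4 mm thick) close before the jars, on the robot's side, barring the way to the jar behind. Bare ledge to stand it on meanwhile: x 0.34 to 0.42 m, y 0.15 to 0.34 m, left or right (only its own mat may reach in).
Not all that is in view belongs to the job. What is meant by the jar_tan is not turquoise, and is the larger of those in its own colour. There is more than one size of the vase; the one meant has the size given above.

How it is judged:
On the way:
1. the vase has been set aside: it stands released and upright, more than 60 mm from where it was (distance of vase from where it was at the start of the episode above 0.06 m and contact force between vase and the fingers below 0.05 N and linear speed of vase below 0.05 m/s and angle between vase's own z axis and vertical below 0.1 rad), for 0.2 s.
At the end, for the whole second after the job is handed in: Each jar upright (0.12 rad) on the floor of a rack compartment, within 12 mm of its centre in x and y; jars in the same order along the rack as their inserts along the tray; vase upright (0.1 rad) within 15 mm of where it started; all at rest (x of jar_black in the frame of rack between -0.012 and 0.012 m and z of jar_black in the frame of rack between 0.002 and 0.011 m and angle between each of jar_black, jar_white, jar_tan, jar_oxblood's own z axis and vertical below 0.12 rad and (y of jar_black in the frame of rack between 0.087 and 0.111 m or y of jar_black in the frame of rack between 0.021 and 0.045 m or y of jar_black in the frame of rack between -0.045 and -0.021 m or y of jar_black in the frame of rack between -0.111 and -0.087 m) and linear speed of each of jar_black, jar_white, jar_tan, jar_oxblood, vase below 0.02 m/s and x of jar_white in the frame of rack between -0.012 and 0.012 m and z of jar_white in the frame of rack between 0.002 and 0.011 m and (y of jar_white in the frame of rack between 0.087 and 0.111 m or y of jar_white in the frame of rack between 0.021 and 0.045 m or y of jar_white in the frame of rack between -0.045 and -0.021 m or y of jar_white in the frame of rack between -0.111 and -0.087 m) and x of jar_tan in the frame of rack between -0.012 and 0.012 m and z of jar_tan in the frame of rack between 0.002 and 0.011 m and (y of jar_tan in the frame of rack between 0.087 and 0.111 m or y of jar_tan in the frame of rack between 0.021 and 0.045 m or y of jar_tan in the frame of rack between -0.045 and -0.021 m or y of jar_tan in the frame of rack between -0.111 and -0.087 m) and x of jar_oxblood in the frame of rack between -0.012 and 0.012 m and z of jar_oxblood in the frame of rack between 0.002 and 0.011 m and (y of jar_oxblood in the frame of rack between 0.087 and 0.111 m or y of jar_oxblood in the frame of rack between 0.021 and 0.045 m or y of jar_oxblood in the frame of rack between -0.045 and -0.021 m or y of jar_oxblood in the frame of rack between -0.111 and -0.087 m) and ((y of insert_black in the frame of insert_white above 0 m and ((y of jar_black in the frame of rack above -0.066 m and y of jar_white in the frame of rack below -0.066 m) or (y of jar_black in the frame of rack above 0 m and y of jar_white in the frame of rack below 0 m) or (y of jar_black in the frame of rack above 0.066 m and y of jar_white in the frame of rack below 0.066 m))) or (y of insert_black in the frame of insert_white below 0 m and ((y of jar_white in the frame of rack above -0.066 m and y of jar_black in the frame of rack below -0.066 m) or (y of jar_white in the frame of rack above 0 m and y of jar_black in the frame of rack below 0 m) or (y of jar_white in the frame of rack above 0.066 m and y of jar_black in the frame of rack below 0.066 m)))) and ((y of insert_black in the frame of insert_tan above 0 m and ((y of jar_black in the frame of rack above -0.066 m and y of jar_tan in the frame of rack below -0.066 m) or (y of jar_black in the frame of rack above 0 m and y of jar_tan in the frame of rack below 0 m) or (y of jar_black in the frame of rack above 0.066 m and y of jar_tan in the frame of rack below 0.066 m))) or (y of insert_black in the frame of insert_tan below 0 m and ((y of jar_tan in the frame of rack above -0.066 m and y of jar_black in the frame of rack below -0.066 m) or (y of jar_tan in the frame of rack above 0 m and y of jar_black in the frame of rack below 0 m) or (y of jar_tan in the frame of rack above 0.066 m and y of jar_black in the frame of rack below 0.066 m)))) and ((y of insert_black in the frame of insert_oxblood above 0 m and ((y of jar_black in the frame of rack above -0.066 m and y of jar_oxblood in the frame of rack below -0.066 m) or (y of jar_black in the frame of rack above 0 m and y of jar_oxblood in the frame of rack below 0 m) or (y of jar_black in the frame of rack above 0.066 m and y of jar_oxblood in the frame of rack below 0.066 m))) or (y of insert_black in the frame of insert_oxblood below 0 m and ((y of jar_oxblood in the frame of rack above -0.066 m and y of jar_black in the frame of rack below -0.066 m) or (y of jar_oxblood in the frame of rack above 0 m and y of jar_black in the frame of rack below 0 m) or (y of jar_oxblood in the frame of rack above 0.066 m and y of jar_black in the frame of rack below 0.066 m)))) and ((y of insert_white in the frame of insert_tan above 0 m and ((y of jar_white in the frame of rack above -0.066 m and y of jar_tan in the frame of rack below -0.066 m) or (y of jar_white in the frame of rack above 0 m and y of jar_tan in the frame of rack below 0 m) or (y of jar_white in the frame of rack above 0.066 m and y of jar_tan in the frame of rack below 0.066 m))) or (y of insert_white in the frame of insert_tan below 0 m and ((y of jar_tan in the frame of rack above -0.066 m and y of jar_white in the frame of rack below -0.066 m) or (y of jar_tan in the frame of rack above 0 m and y of jar_white in the frame of rack below 0 m) or (y of jar_tan in the frame of rack above 0.066 m and y of jar_white in the frame of rack below 0.066 m)))) and ((y of insert_white in the frame of insert_oxblood above 0 m and ((y of jar_white in the frame of rack above -0.066 m and y of jar_oxblood in the frame of rack below -0.066 m) or (y of jar_white in the frame of rack above 0 m and y of jar_oxblood in the frame of rack below 0 m) or (y of jar_white in the frame of rack above 0.066 m and y of jar_oxblood in the frame of rack below 0.066 m))) or (y of insert_white in the frame of insert_oxblood below 0 m and ((y of jar_oxblood in the frame of rack above -0.066 m and y of jar_white in the frame of rack below -0.066 m) or (y of jar_oxblood in the frame of rack above 0 m and y of jar_white in the frame of rack below 0 m) or (y of jar_oxblood in the frame of rack above 0.066 m and y of jar_white in the frame of rack below 0.066 m)))) and ((y of insert_tan in the frame of insert_oxblood above 0 m and ((y of jar_tan in the frame of rack above -0.066 m and y of jar_oxblood in the frame of rack below -0.066 m) or (y of jar_tan in the frame of rack above 0 m and y of jar_oxblood in the frame of rack below 0 m) or (y of jar_tan in the frame of rack above 0.066 m and y of jar_oxblood in the frame of rack below 0.066 m))) or (y of insert_tan in the frame of insert_oxblood below 0 m and ((y of jar_oxblood in the frame of rack above -0.066 m and y of jar_tan in the frame of rack below -0.066 m) or (y of jar_oxblood in the frame of rack above 0 m and y of jar_tan in the frame of rack below 0 m) or (y of jar_oxblood in the frame of rack above 0.066 m and y of jar_tan in the frame of rack below 0.066 m)))) and distance of vase from where it was at the start of the episode below 0.015 m and angle between vase's own z axis and vertical below 0.1 rad); the robot touches nothing.
It fails at once if the vase is tipped by more than 0.5 rad (angle between vase's own z axis and vertical above 0.5 rad).
It fails at once if a jar or the vase is dropped (falls faster than 0.7 m/s with no finger on it, some 25 mm of free fall) ((contact force between jar_black and the fingers below 0.02 N and linear speed of jar_black above 0.7 m/s) or (contact force between jar_white and the fingers below 0.02 N and linear speed of jar_white above 0.7 m/s) or (contact force between jar_tan and the fingers below 0.02 N and linear speed of jar_tan above 0.7 m/s) or (contact force between jar_oxblood and the fingers below 0.02 N and linear speed of jar_oxblood above 0.7 m/s) or (contact force between vase and the fingers below 0.02 N and linear speed of vase above 0.7 m/s)).
It also fails if it takes over 134 s, if anything falls off the work surface, if the arm or the gripper's body presses on something with over 40 N, if the wrist force passes 120 N, or if a joint passes its speed limit or range.

## Robot

A 7-joint arm with a two-finger parallel gripper is mounted at the origin on the work surface. World frame = base frame: x ahead of the robot, y to its left, z up, the work surface at z = 0. Lengths are in m, angles in rad, forces in N, time in s.
With the tool pointing down it reaches from about 0.35 to 0.9 m from the base axis. Payload 8.1 kg.
Tool frame: the origin (TCP) lies on the centre line of the jaws, within the pads' length; the fingertips stand 17 mm ahead of it and the grasp point (between the pads) lies 2 mm behind it; z points along the fingers, y is the direction in which the jaws open and shut (so a half turn about z gives the same grasp; the last joint's range is limited). The gripper opens to 92 mm and grips with 3 to 60 N. Pads are 19 mm wide; open, the fingers measure 130 mm over their backs; the gripper's body (75 mm by 190 mm) begins 47 mm behind the grasp point.
Start: joints at [-1.21, 0.434, 0.025, 1.573, -0.012, 1.134, -0.075], TCP at [0.28, 0.559, 0.244] pointing down, gripper open.
Joint ranges: [-2.62, 2.62], [-0.44, 2.09], [-1.27, 1.32], [0.08, 2.57], [-1.32, 4.46], [0.12, 2], [-2.74, 2.74]. Speed limits (rad/s): [2.22, 2.22, 3.01, 3.01, 3.14, 3.14, 3.14].

## Interface

Orientations are given as a rotation vector (axis times angle).
In Python, from cell import arm, imaging, job gives the robot as it stands.
- The arm moves only by the tool jog_arm, never from a script. Its argument "moves" is a list of rows, each an object with "fingers": the closure, from -1 (fully open) to 1 (shut); "xyz": the shift along the tool's x, y, z in cm, a list of three; "angular": the turn, a rotation vector about the tool's x, y, z in rad, a list of three. In form: [{"fingers": fingers, "xyz": [dx, dy, dz], "angular": [ax, ay, az]}, ...]. A call has 1 to 12 rows; each row is the pose to reach, as a shift and turn from the pose commanded when the call began, along the tool's axes at that moment; what a row does not reach only later rows make up. A row lasts 1/8 s, in which the tool goes at most 62.5 mm and 10.7 degrees, less where a joint would pass 70% of its speed; a pose out of reach is approached as far as the arm can. A call with a gripper value outside its range is refused whole. The fingers move at their own pace and stop on an object; "grip_force" is the grip in N (left out, the last holds). Time passes only in rows, so rows that repeat a pose let the fingers close. It gives the time, the measured TCP pose, the force and the opening at its end, in the units of the state.
- arm.observe(): the state, without advancing time (a new reading comes with each control period).
- imaging.get_image(name): name is "side" or "top" or "wrist"; returns the picture (384x512x3 uint8, red, green, blue); there is no depth.
- imaging.camera_params(name): a dict with "fx", "fy", "cx", "cy" (pixels), "rvec" (rotation vector, rad) and "tvec" (3), from world to camera coordinates, as OpenCV has them; the wrist camera has in their place "hand_eye" (4x4, takes a point from camera to tool coordinates, whose origin is the TCP and whose axes are the flange's). Camera axes: x right, y down, z forward; pixel columns grow to the right and rows downward; lengths in m; the calibration is good to about 2 mm. A picture is of the moment at which its call begins: read the wrist's pose just before it. camera_params takes no time and is no camera call.
- job.sign_off(): hands the job in, once; it reports no verdict.
The state is a dict: "clock": time; "joints": joint angles; "dq": joint speeds; "joint_efforts": joint torques, N m; "position": TCP position; "ee_rot": TCP orientation; "force": force on the tool from outside, world axes, zero at the start; "ft_torque": the same for the moment, N m; "width": opening from 0.0 (shut) to 1.0 (fully open).
Only numpy, scipy, OpenCV 4.12 (cv2) and the standard library are available. Lean on these libraries where they do the work, as an engineer would, in place of code of your own. Each camera call takes 0.05 s, during which the arm holds its last target. There are 200 camera calls.

## Working session

There is one attempt and no reset: what is moved stays moved. The work goes in short steps, Python scripts to look and compute and a tool call to move; the robot and the scene stay as the last step left them, time stands still between calls to the robot, and variables do not carry over. Pictures are saved under pics/ and viewed, about 12 in all and at most 16, crops included, and the job is handed in when it is done.

Besides the shell and the picture viewer there is one more tool, called after "Emit:" as name(argument=value, ...), one argument or row to a line, values as JSON. jog_arm: Moves the arm, as the interface text tells. Its arguments: {"type":"object","properties":{"moves":{"type":"array"},"grip_force":{"type":"number"}},"required":["moves"]}

```bash
mkdir -p pics
cat > h.py <<'E'
import numpy as np, cv2
from cell import arm, imaging, job
def snap(n,f,crop=None,s=1):
    im=imaging.get_image(n)[:,:,::-1]
    cv2.imwrite(f'pics/{f}_raw.png',im)
    if crop: x0,y0,x1,y1=crop; im=im[y0:y1,x0:x1]
    cv2.imwrite(f'pics/{f}.png',cv2.resize(im,None,fx=s,fy=s,interpolation=cv2.INTER_CUBIC))
def cam(n,st=None):
    p=imaging.camera_params(n); K=np.array([[p['fx'],0,p['cx']],[0,p['fy'],p['cy']],[0,0,1]])
    if 'hand_eye' in p:
        st=st or arm.observe(); T=np.eye(4); T[:3,:3]=cv2.Rodrigues(np.array(st['ee_rot'],float))[0]; T[:3,3]=st['position']
        W=T@np.array(p['hand_eye']); R=W[:3,:3].T; t=-R@W[:3,3]
    else: R=cv2.Rodrigues(np.array(p['rvec'],float))[0]; t=np.array(p['tvec'],float)
    return K,R,t
def px2w(n,u,v,z,c=None):
    K,R,t=c or cam(n); o=-R.T@t; d=R.T@np.linalg.inv(K)@np.array([u,v,1.]); return o+d*(z-o[2])/d[2]
def w2px(n,P,c=None):
    K,R,t=c or cam(n); q=K@(R@np.array(P,float)+t); return q[:2]/q[2]
E
python3 - <<'E'
from h import *
print(arm.observe())
snap('top','top1',None,1.5); snap('side','side1',None,1.5)
for n in('top','side'):
    K,R,t=cam(n);print(n,K[0,0],-R.T@t,R[2])
E
```

```text
{'clock': 0.0, 'joints': array([-1.20959154,  0.43522789,  0.02495931,  1.57406749, -0.01157938,
        1.13400563, -0.07508333]), 'dq': array([ 0.001232  , -0.00060942,  0.00039665,  0.00112443,  0.00012395,
       -0.00012407,  0.00075729]), 'joint_efforts': array([ 5.32286813e-04, -6.67839217e+01,  9.85145196e-01, -3.14473414e+01,
       -6.06120075e-02,  4.28288989e-02,  1.87202891e-04]), 'position': array([0.27943179, 0.55852637, 0.24295321]), 'ee_rot': array([-7.22031082e-01, -3.05728152e+00,  2.43464100e-03]), 'force': array([ 0.21200755, -0.30145246,  0.18814511]), 'ft_torque': array([ 0.01793792, -0.01376429,  0.03772488]), 'width': 1.00002486788363}
top 397.0908127905825 [0.4470994  0.03458947 0.99593405] [ 0.10854554  0.00177568 -0.99408989]
side 402.59037408519606 [ 0.46397799 -0.72557799  0.54366564] [ 0.09389212  0.83020734 -0.5494907 ]
```

View pics/top1.png

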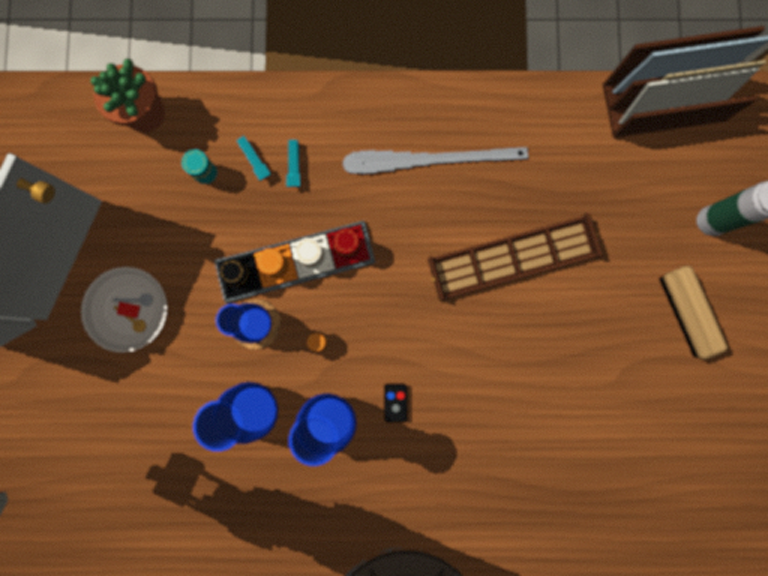

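View pics/side1.png

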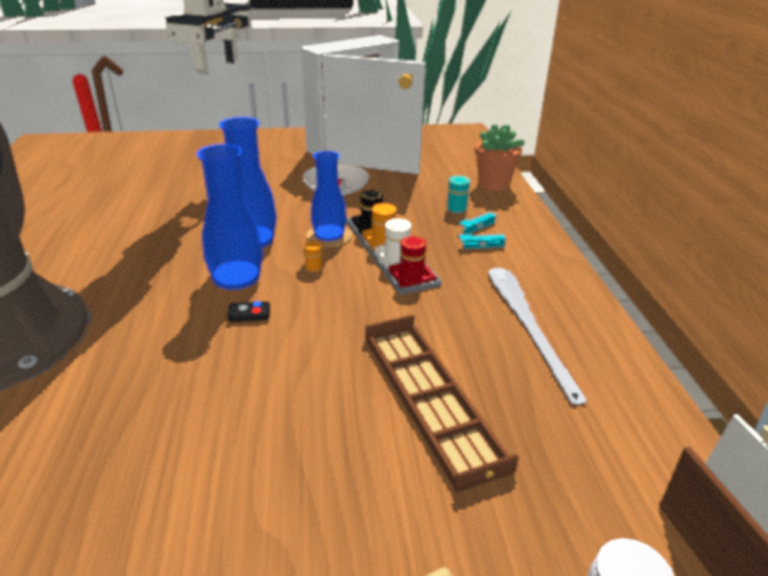

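Top view (shown at 1.5x):
- **Tray:** left to right it holds black (233,270), tan (272,263), white (308,252) and oxblood (346,241).
- **Rack:** (517,257).
- **Blue vases:** (240,323), which is small and on cork, and two larger ones at (238,413) and (322,430). The small one on cork fits the 152 mm height.
- **Tan candidates:** (272,263) in the tray and a smaller loose jar at (316,343). The turquoise one at (198,163) is out. The tray jar fits because it is larger and sits in the tan insert.

I'll confirm both in one enlarged crop.

Run:
```python
import cv2
a=cv2.imread('pics/top1_raw.png')[135:250,135:265]; cv2.imwrite('pics/c1.png',cv2.resize(a,None,fx=5,fy=5,interpolation=cv2.INTER_CUBIC))
a=cv2.imread('pics/top1_raw.png')[135:210,275:410]; cv2.imwrite('pics/c2.png',cv2.resize(a,None,fx=5,fy=5,interpolation=cv2.INTER_CUBIC))
```

```text
(no output)
```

View pics/c1.png

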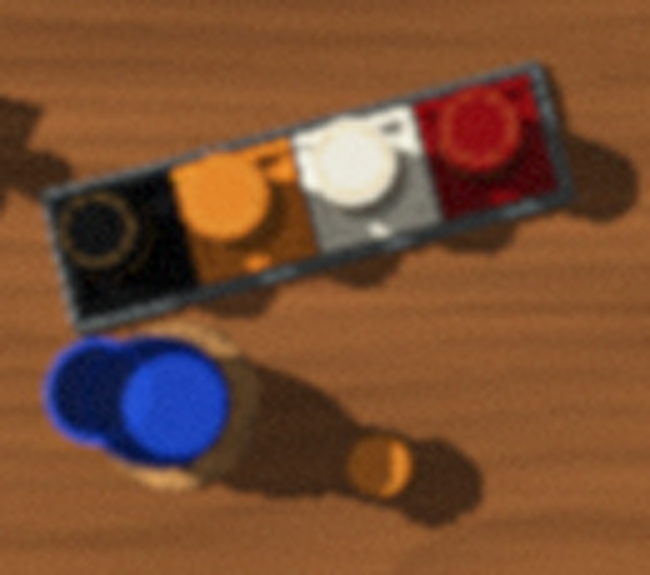

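View pics/c2.png

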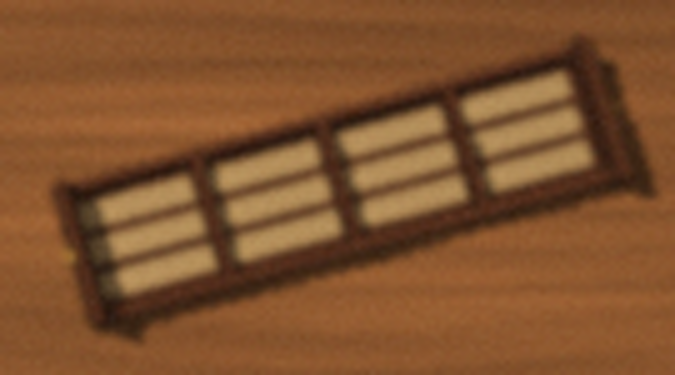

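The crop confirms both: the tan jar in the tan insert at crop (228,196) is far larger than the loose one at (380,465), and the small vase stands on the cork mat with its lip at (95,392). The rack's compartment centres are at about c2 (160,236), (277,202), (400,165) and (530,131).

Run:
```python
from h import *
c=cam('top')
def f(x,y,z,ox,oy): return px2w('top',x/5+ox-.4,y/5+oy-.4,z,c)
np.set_printoptions(precision=4,suppress=True)
T=np.array([f(x,y,.010,135,135) for x,y in[(45,195),(540,65),(570,200),(80,328)]])
print('tray',T,T.mean(0),np.linalg.norm(T[0]-T[1]),np.linalg.norm(T[1]-T[2]))
d=(T[0]-T[1])+(T[3]-T[2]); a=np.arctan2(-d[0],d[1]); print('yaw',a)
yv=np.array([-np.sin(a),np.cos(a),0])
for k,o in zip('BTWO',(93,31,-31,-93)): print('insert',k,T.mean(0)+o*1e-3*yv)
for k,x,y in [('B',98,232),('T',228,196),('W',355,165),('O',480,130)]: print('jar',k,f(x,y,.069,135,135))
print('vase lip',f(95,392,.156,135,135),'belly',f(175,403,.045,135,135))
C=np.array([f(x,y,.008,275,135) for x,y in[(160,236),(277,202),(400,165),(530,131)]])
D=np.array([f(x,y,.016,275,135) for x,y in[(212,212),(338,180),(465,140)]])
print('rack',C,C.mean(0),D,D.mean(0),np.linalg.norm(C[0]-C[3])); d=C[0]-C[3]; print(np.arctan2(-d[0],d[1]))
print('ends',f(70,255,.02,275,135),f(610,115,.028,275,135))
```

```text
tray [[0.592  0.319  0.01  ]
 [0.6583 0.0708 0.01  ]
 [0.5895 0.0555 0.01  ]
 [0.5251 0.2995 0.01  ]] [0.5912 0.1862 0.01  ] 0.25686717497302497 0.07055456322138742
yaw 0.25955240313180267
insert B [0.5674 0.2761 0.01  ]
insert T [0.5833 0.2161 0.01  ]
insert W [0.5992 0.1562 0.01  ]
insert O [0.6151 0.0963 0.01  ]
jar B [0.5658 0.2764 0.069 ]
jar T [0.5829 0.2156 0.069 ]
jar W [0.5977 0.1559 0.069 ]
jar O [0.6144 0.0969 0.069 ]
vase lip [0.4864 0.2531 0.156 ] belly [0.4864 0.2435 0.045 ]
rack [[ 0.5715 -0.0899  0.008 ]
 [ 0.5887 -0.1489  0.008 ]
 [ 0.6075 -0.2111  0.008 ]
 [ 0.6249 -0.2771  0.008 ]] [ 0.5982 -0.1817  0.008 ] [[ 0.5826 -0.1149  0.016 ]
 [ 0.5987 -0.178   0.016 ]
 [ 0.6189 -0.2419  0.016 ]] [ 0.6    -0.1783  0.016 ] 0.19464291941742806
0.27752964863596924
ends [ 0.5605 -0.0437  0.02  ] [ 0.6293 -0.3106  0.028 ]
```

Run:
```python
from h import *
np.set_printoptions(precision=4,suppress=True)
def tri(a,b):
    Ps=[]
    for n in('top','side'):
        K,R,t=cam(n); Ps.append(K@np.c_[R,t])
    X=cv2.triangulatePoints(Ps[0],Ps[1],np.array(a,float)/1.5,np.array(b,float)/1.5).ravel(); return X[:3]/X[3]
for n,a,b in[('A',(218,428),(240,124)),('B',(313,443),(222,153)),('vase',(229,321),(326,156)),('boxcorner',(12,158),(397,40)),('boxcorner2',(100,205),(424,65))]: print(n,tri(a,b))
for n,u,v in (('brush',695,312),('remote',397,403),('smalltan',316,343)): print(n,px2w('top',u/1.5,v/1.5,.02))
print([w2px('top',p)*1.5 for p in[(.34,-.15,0),(.42,-.34,0)]])
s=arm.observe();print(cv2.Rodrigues(s['ee_rot'])[0])
```

```text
A [0.3461 0.2506 0.2128]
B [0.3287 0.1282 0.212 ]
vase [0.4851 0.2562 0.1514]
boxcorner [0.6551 0.4887 0.2939]
boxcorner2 [0.6493 0.3908 0.2645]
brush [ 0.5051 -0.4725  0.02  ]
remote [0.3583 0.0159 0.02  ]
smalltan [0.4545 0.1478 0.02  ]
[array([497.8229, 413.2152]), array([611.5968, 364.0856])]
[[-0.8943  0.4474 -0.0005]
 [ 0.4474  0.8943 -0.0013]
 [-0.0002 -0.0014 -1.    ]]
```

Emit:
jog_arm(
  moves=[
    {"fingers":-1,"xyz":[0,0,-5],"angular":[0,0,0]},
    {"fingers":-1,"xyz":[0,0,-9],"angular":[0,0,0]},
    {"fingers":-1,"xyz":[-8,-4.5,-9],"angular":[0,0,-0.15]},
    {"fingers":-1,"xyz":[-16,-9,-9],"angular":[0,0,-0.3]},
    {"fingers":-1,"xyz":[-24,-13.5,-9],"angular":[0,0,-0.46]},
    {"fingers":-1,"xyz":[-32.1,-18,-9],"angular":[0,0,-0.46]},
    {"fingers":-1,"xyz":[-32.1,-18,-9],"angular":[0,0,-0.46]},
    {"fingers":-1,"xyz":[-32.1,-18,-9],"angular":[0,0,-0.46]},
    {"fingers":-1,"xyz":[-32.1,-18,-9],"angular":[0,0,-0.46]},
  ],
  grip_force=15,
)

```text
clock: 1.23
position: [0.4888, 0.2492, 0.3336]
ee_rot: [0.02, 3.141, -0.003]
force: [0.3, 0.7, -0.5]
width: 0.999
```

Run:
```python
from h import *
np.set_printoptions(precision=4,suppress=True)
s=arm.observe();print(s['clock'],s['position'],cv2.Rodrigues(s['ee_rot'])[0],s['joints'],s['dq'])
np.save('c.npy',np.array([s['position'],s['ee_rot']]))
c=cam('wrist',s);snap('wrist','w1',None,1.5)
print(c,-c[1].T@c[2])
for n,p in dict(lip=(.486,.254,.156),mat=(.486,.254,.004),B=(.567,.276,.069),T=(.583,.2158,.069)).items(): print(n,w2px('wrist',p,c)*1.5)
```

```text
1.225 [0.4888 0.2492 0.3336] [[-0.9999  0.0125  0.0008]
 [ 0.0125  0.9999 -0.0022]
 [-0.0009 -0.0022 -1.    ]] [-0.6549  0.2454  0.1081  1.627  -0.0251  1.2711  1.0157] [-0.0574  0.0024 -0.0842 -0.0015 -0.0295  0.0013 -0.0497]
(array([[315.2141,   0.    , 251.4525],
       [  0.    , 315.2141, 192.5782],
       [  0.    ,   0.    ,   1.    ]]), array([[ 0.0121,  0.9999, -0.0016],
       [ 0.9514, -0.011 ,  0.3079],
       [ 0.3079, -0.0052, -0.9514]]), array([-0.2538, -0.5285,  0.3277])) [0.405  0.2497 0.4741]
lip [385.5674 258.6375]
mat [383.2373 221.033 ]
B [408.6092 320.4687]
T [343.8189 337.1479]
```

View pics/w1.png

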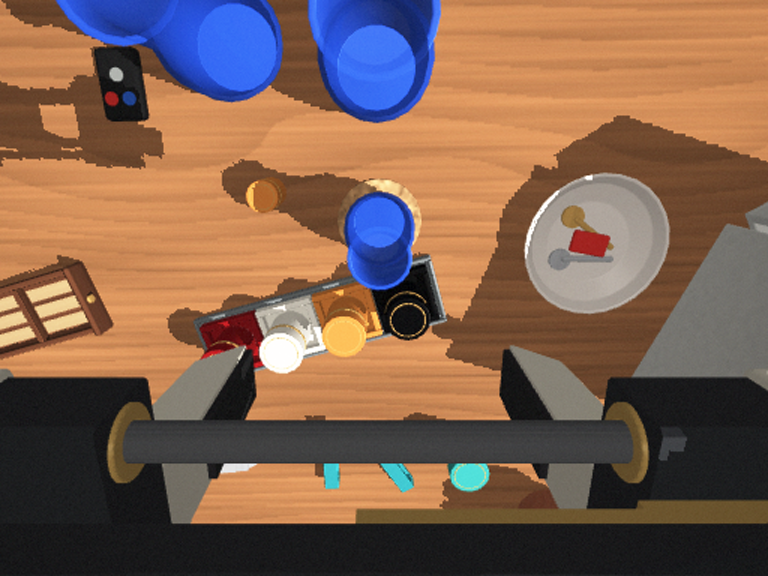

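Wrist view: the vase lip is centred near (380,258) and the mat at (379,222). That puts the vase at about (0.486, 0.250), consistent with the top view. The jars agree within about 4 mm. I'll descend on the neck next.

Emit:
jog_arm(
  moves=[
    {"fingers":-1,"xyz":[0.3,0.1,5],"angular":[0,0,0]},
    {"fingers":-1,"xyz":[0.3,0.1,10],"angular":[0,0,0]},
    {"fingers":-1,"xyz":[0.3,0.1,14],"angular":[0,0,0]},
    {"fingers":-1,"xyz":[0.3,0.1,17],"angular":[0,0,0]},
    {"fingers":-1,"xyz":[0.3,0.1,19.5],"angular":[0,0,0]},
    {"fingers":-1,"xyz":[0.3,0.1,21.1],"angular":[0,0,0]},
    {"fingers":-1,"xyz":[0.3,0.1,21.1],"angular":[0,0,0]},
    {"fingers":-1,"xyz":[0.3,0.1,21.1],"angular":[0,0,0]},
  ],
)

```text
clock: 2.28
position: [0.4835, 0.2561, 0.1236]
ee_rot: [0.005, 3.141, 0.001]
force: [-0.1, -0.2, 0.1]
width: 1.004
```

Run:
```python
from h import *
s=arm.observe(); c=cam('wrist',s);snap('wrist','w2',None,1.5)
print(s['position'])
for y in(.247,.25,.253): print(w2px('wrist',(.486,y,.156),c)*1.5)
```

```text
[0.48348841 0.25606856 0.12357194]
[346.89873496 467.31968689]
[357.8565312  467.28180218]
[368.81409341 467.24391827]
```

View pics/w2.png

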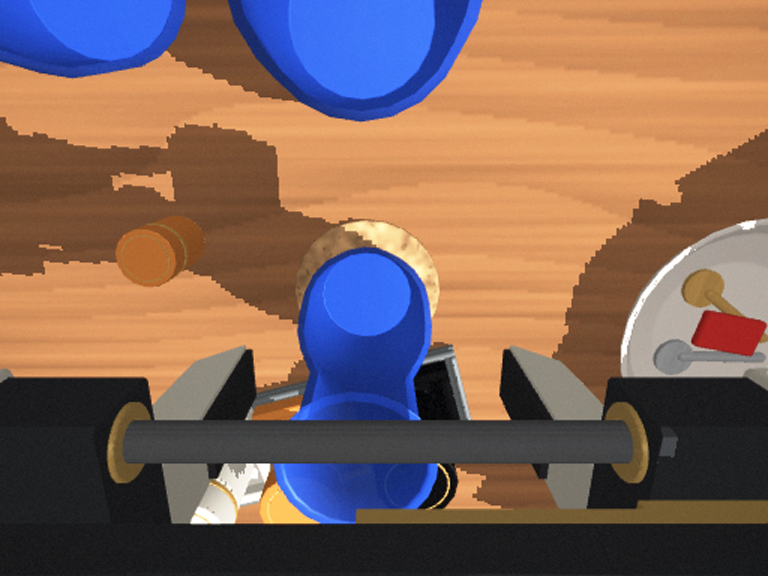

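The lip is centred at x≈356 px while the jaw midline is at 376 px, so the vase is about 6 mm to −y. I'll centre on it, then close.

Emit:
jog_arm(
  moves=[
    {"fingers":-1,"xyz":[-0.1,-0.6,0.1],"angular":[0,0,0]},
    {"fingers":-1,"xyz":[-0.1,-0.6,0.1],"angular":[0,0,0]},
    {"fingers":-1,"xyz":[-0.1,-0.6,0.1],"angular":[0,0,0]},
    {"fingers":0,"xyz":[-0.1,-0.6,0.1],"angular":[0,0,0]},
    {"fingers":0.5,"xyz":[-0.1,-0.6,0.1],"angular":[0,0,0]},
    {"fingers":0.7,"xyz":[-0.1,-0.6,0.1],"angular":[0,0,0]},
    {"fingers":1,"xyz":[-0.1,-0.6,0.1],"angular":[0,0,0]},
    {"fingers":1,"xyz":[-0.1,-0.6,0.1],"angular":[0,0,0]},
    {"fingers":1,"xyz":[-0.1,-0.6,0.1],"angular":[0,0,0]},
    {"fingers":1,"xyz":[-0.1,-0.6,0.1],"angular":[0,0,0]},
    {"fingers":1,"xyz":[-0.1,-0.6,0.1],"angular":[0,0,0]},
  ],
  grip_force=15,
)

```text
clock: 3.7
position: [0.484, 0.2493, 0.1216]
ee_rot: [-0.006, -3.141, 0.0]
force: [-0.5, 0.2, -3.2]
width: 0.419
```

Emit:
jog_arm(
  moves=[
    {"fingers":1,"xyz":[0,0,-1],"angular":[0,0,0]},
    {"fingers":1,"xyz":[0,0,-3],"angular":[0,0,0]},
    {"fingers":1,"xyz":[0,0,-6],"angular":[0,0,0]},
    {"fingers":1,"xyz":[0,0,-9],"angular":[0,0,0]},
    {"fingers":1,"xyz":[0,0,-11],"angular":[0,0,0]},
    {"fingers":1,"xyz":[0,0,-12],"angular":[0,0,0]},
    {"fingers":1,"xyz":[0,-1,-12],"angular":[0,0,0]},
    {"fingers":1,"xyz":[0,-3,-12],"angular":[0,0,0]},
    {"fingers":1,"xyz":[0,-6,-12],"angular":[0,0,0]},
    {"fingers":1,"xyz":[0,-10,-12],"angular":[0,0,0]},
    {"fingers":1,"xyz":[0,-14,-12],"angular":[0,0,0]},
    {"fingers":1,"xyz":[0,-18,-12],"angular":[0,0,0]},
  ],
)

```text
clock: 5.2
position: [0.4824, 0.0662, 0.2409]
ee_rot: [-0.008, -3.14, 0.001]
force: [-0.2, -0.3, -2.9]
width: 0.418
```

Emit:
jog_arm(
  moves=[
    {"fingers":1,"xyz":[0,-4,0],"angular":[0,0,0]},
    {"fingers":1,"xyz":[0,-8,0],"angular":[0,0,0]},
    {"fingers":1,"xyz":[1,-12,0],"angular":[0,0,0]},
    {"fingers":1,"xyz":[3,-16,0],"angular":[0,0,0]},
    {"fingers":1,"xyz":[5,-20,0],"angular":[0,0,0]},
    {"fingers":1,"xyz":[7,-24,0],"angular":[0,0,0]},
    {"fingers":1,"xyz":[9,-28,0],"angular":[0,0,0]},
    {"fingers":1,"xyz":[10,-31,0],"angular":[0,0,0]},
    {"fingers":1,"xyz":[10,-32,0],"angular":[0,0,0]},
    {"fingers":1,"xyz":[10,-32,0],"angular":[0,0,0]},
    {"fingers":1,"xyz":[10,-32,0],"angular":[0,0,0]},
    {"fingers":1,"xyz":[10,-32,0],"angular":[0,0,0]},
  ],
)

```text
clock: 6.7
position: [0.3825, -0.2493, 0.2416]
ee_rot: [-0.003, -3.141, -0.001]
force: [0.2, -0.4, -3.6]
width: 0.417
```

Emit:
jog_arm(
  moves=[
    {"fingers":1,"xyz":[0,0,3],"angular":[0,0,0]},
    {"fingers":1,"xyz":[0,0,6],"angular":[0,0,0]},
    {"fingers":1,"xyz":[0,0,9],"angular":[0,0,0]},
    {"fingers":1,"xyz":[0,0,11],"angular":[0,0,0]},
    {"fingers":1,"xyz":[0,0,11.8],"angular":[0,0,0]},
    {"fingers":1,"xyz":[0,0,12],"angular":[0,0,0]},
    {"fingers":1,"xyz":[0,0,12.1],"angular":[0,0,0]},
    {"fingers":1,"xyz":[0,0,12.2],"angular":[0,0,0]},
    {"fingers":1,"xyz":[0,0,12.3],"angular":[0,0,0]},
    {"fingers":1,"xyz":[0,0,12.3],"angular":[0,0,0]},
  ],
)

```text
clock: 7.95
position: [0.3822, -0.2502, 0.1188]
ee_rot: [0.006, 3.141, -0.0]
force: [0.2, -0.0, -3.1]
width: 0.418
```

Emit:
jog_arm(
  moves=[
    {"fingers":1,"xyz":[0,0,0.05],"angular":[0,0,0]},
    {"fingers":1,"xyz":[0,0,0.1],"angular":[0,0,0]},
    {"fingers":1,"xyz":[0,0,0.15],"angular":[0,0,0]},
    {"fingers":1,"xyz":[0,0,0.15],"angular":[0,0,0]},
  ],
)

```text
clock: 8.45
position: [0.3823, -0.2502, 0.1173]
ee_rot: [0.006, 3.141, 0.0]
force: [0.9, 1.1, -1.2]
width: 0.421
```

Emit:
jog_arm(
  moves=[
    {"fingers":1,"xyz":[0,0,0.03],"angular":[0,0,0]},
    {"fingers":0.1,"xyz":[0,0,0.03],"angular":[0,0,0]},
    {"fingers":-0.2,"xyz":[0,0,0.03],"angular":[0,0,0]},
    {"fingers":-0.6,"xyz":[0,0,0.03],"angular":[0,0,0]},
    {"fingers":-1,"xyz":[0,0,0.03],"angular":[0,0,0]},
    {"fingers":-1,"xyz":[0,0,0.03],"angular":[0,0,0]},
    {"fingers":-1,"xyz":[0,0,0.03],"angular":[0,0,0]},
    {"fingers":-1,"xyz":[0,0,0.03],"angular":[0,0,0]},
    {"fingers":-1,"xyz":[0,0,-3],"angular":[0,0,0]},
    {"fingers":-1,"xyz":[0,0,-8],"angular":[0,0,0]},
    {"fingers":-1,"xyz":[0,0,-14],"angular":[0,0,0]},
    {"fingers":-1,"xyz":[0,0,-18],"angular":[0,0,0]},
  ],
)

```text
clock: 9.95
position: [0.3824, -0.2506, 0.2999]
ee_rot: [0.006, 3.139, -0.001]
force: [1.5, -0.4, -0.9]
width: 1.003
```

```bash
cat >> h.py <<'E'
def go(x,y,z,jaw):
    s=arm.observe(); R=cv2.Rodrigues(np.array(s['ee_rot'],float))[0]
    d=R.T@(np.array([x,y,z])-s['position'])*100
    a=np.arctan2(R[1,1],R[0,1]); da=-(jaw-a); da=(da+np.pi/2)%np.pi-np.pi/2
    print('t',s['clock'],'tool cm',d.round(2),'rotz',round(da,3),'tilt',(R[:2,2]).round(4),'q7',s['joints'][6].round(2))
E
python3 - <<'E'
from h import *
s=arm.observe();print(s['position'],s['width']);
go(.55,.0,.24,.265)
c=cam('wrist',s);snap('wrist','w3',None,1.2)
for z in(0,.152): print(w2px('wrist',(.3825,-.25,z),c)*1.2)
E
```

```text
[ 0.38242413 -0.2505659   0.29990204] 1.0033806322775325
t 9.95 tool cm [-16.64  25.13   6.01] rotz 1.302 tilt [ 0.0024 -0.0008] q7 2.09
[302.89769726 183.23814752]
[303.40981159 219.45142936]
```

View pics/w3.png

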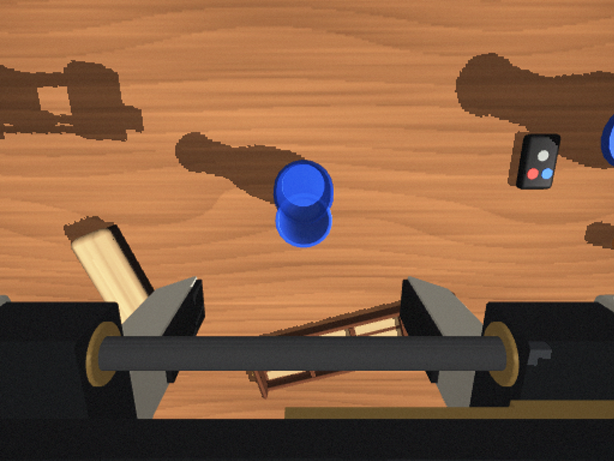

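The vase stands upright and released at (0.3825, −0.25), with its lip at about (303,220) as predicted. Next I'll look at the rack from near.

Emit:
jog_arm(
  moves=[
    {"fingers":-1,"xyz":[-4,3,-3],"angular":[0,0,0]},
    {"fingers":-1,"xyz":[-9,6,-3],"angular":[0,0,0]},
    {"fingers":-1,"xyz":[-11,8,-3],"angular":[0,0,0]},
    {"fingers":-1,"xyz":[-11,8,-3],"angular":[0,0,0]},
    {"fingers":-1,"xyz":[-11,8,-3],"angular":[0,0,0]},
    {"fingers":-1,"xyz":[-11,8,-3],"angular":[0,0,0]},
  ],
)

```text
clock: 10.75
position: [0.4917, -0.1718, 0.3273]
ee_rot: [0.009, 3.142, -0.0]
force: [0.2, -0.5, 0.6]
width: 1.002
```

Run:
```python
from h import *
s=arm.observe();print(s['clock'],s['position'],s['dq'].round(3));np.save('w4.npy',np.array([s['position'],s['ee_rot']]))
c=cam('wrist',s);snap('wrist','w4',(60,90,420,260),2.2)
```

```text
10.75 [ 0.49166804 -0.17175729  0.32729871] [ 0.002  0.001 -0.005 -0.004 -0.003  0.002 -0.002]
```

View pics/w4.png

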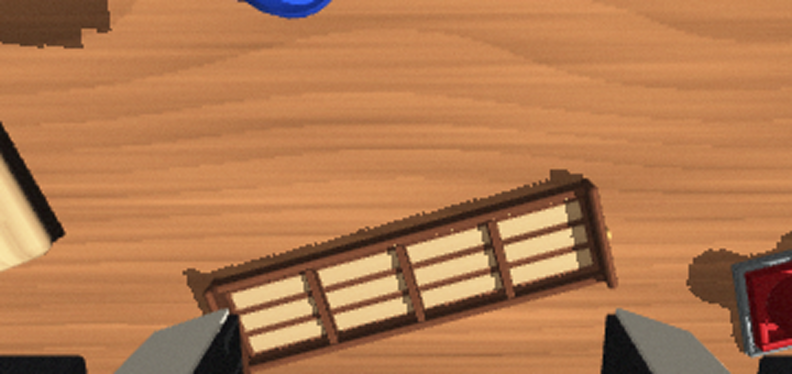

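Run:
```python
from h import *
np.set_printoptions(precision=4,suppress=True)
p=np.load('w4.npy');c=cam('wrist',dict(position=p[0],ee_rot=p[1]))
g=lambda x,y,z:px2w('wrist',x/2.2+60,y/2.2+90,z,c)
D=np.array([g(*q,.016) for q in[(500,260),(411,283),(322,307)]]);print(D,np.linalg.norm(D[0]-D[2]))
d=D[0]-D[2];a=np.arctan2(-d[0],d[1]);print('yaw',a)
print('comp slats',*[g(*q,.007) for q in[(541,241),(457,265),(370,290),(280,315)]])
m=(D.mean(0)+[.5995,-.1795,0.016])/2;a=(a+.268)/2
for o in(99,33,-33,-99):print(m[:2]+o*1e-3*np.array([-np.sin(a),np.cos(a)]))
print(a)
go(.54,.0,.25,.265)
```

```text
[[ 0.5792 -0.118   0.016 ]
 [ 0.5962 -0.1801  0.016 ]
 [ 0.6142 -0.2436  0.016 ]] 0.13041646370397636
yaw 0.2717832024452365
comp slats [ 0.5685 -0.0885  0.007 ] [ 0.5863 -0.1474  0.007 ] [ 0.6052 -0.2098  0.007 ] [ 0.6245 -0.2759  0.007 ]
[ 0.5716 -0.0846]
[ 0.5892 -0.1482]
[ 0.6068 -0.2118]
[ 0.6244 -0.2754]
0.26989160122261824
t 10.8 tool cm [-4.72 17.19  7.74] rotz 1.3 tilt [ 0.0002 -0.    ] q7 1.88
```

Run:
```python
from h import *
go(.614,.0965,.18,.265)
```

```text
t 10.8 tool cm [-12.07  26.88  14.74] rotz 1.3 tilt [ 0.0002 -0.    ] q7 1.88
```

Emit:
jog_arm(
  moves=[
    {"fingers":-1,"xyz":[-2,4,0],"angular":[0,0,0.17]},
    {"fingers":-1,"xyz":[-4,8,0],"angular":[0,0,0.34]},
    {"fingers":-1,"xyz":[-6,12,2],"angular":[0,0,0.51]},
    {"fingers":-1,"xyz":[-8,16,4],"angular":[0,0,0.68]},
    {"fingers":-1,"xyz":[-10,20,7],"angular":[0,0,0.85]},
    {"fingers":-1,"xyz":[-12,24,10],"angular":[0,0,1.02]},
    {"fingers":-1,"xyz":[-12.1,26.9,12],"angular":[0,0,1.19]},
    {"fingers":-1,"xyz":[-12.1,26.9,14.7],"angular":[0,0,1.3]},
    {"fingers":-1,"xyz":[-12.1,26.9,14.7],"angular":[0,0,1.3]},
    {"fingers":-1,"xyz":[-12.1,26.9,14.7],"angular":[0,0,1.3]},
    {"fingers":-1,"xyz":[-12.1,26.9,14.7],"angular":[0,0,1.3]},
    {"fingers":-1,"xyz":[-12.1,26.9,14.7],"angular":[0,0,1.3]},
  ],
)

```text
clock: 12.3
position: [0.615, 0.0975, 0.1812]
ee_rot: [1.906, 2.497, 0.002]
force: [-0.2, -0.2, 0.3]
width: 0.997
```

Run:
```python
from h import *
s=arm.observe();print(s['position'],s['dq'].round(3))
go(.614,.0965,.05,.265)
c=cam('wrist',s);snap('wrist','w5',None,1.5)
for p in[(.614,.0965),(.598,.156),(.582,.216),(.565,.276)]: print(w2px('wrist',(*p,.069),c)*1.5)
```

```text
[0.61500841 0.09748331 0.18124883] [-0.002  0.006 -0.002  0.004  0.    -0.004 -0.006]
t 12.3 tool cm [-0.07 -0.14 13.12] rotz 0.002 tilt [0.0015 0.0006] q7 0.26
[375.09456714 292.41268005]
[375.48393828 180.5587593 ]
[376.21000358  49.18524871]
[ 374.88967017 -106.69834455]
```

View pics/w5.png

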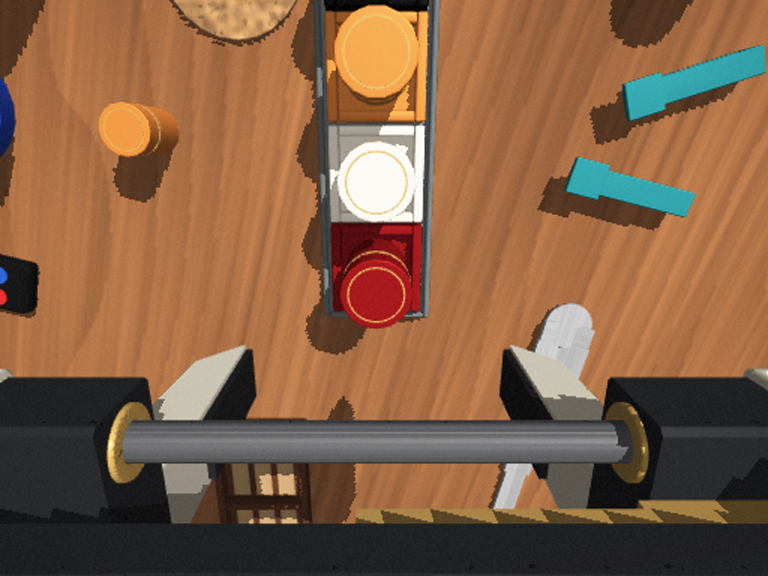

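The predictions match within 2 px: oxblood (376,294), white (376,181) and tan (376,52). I'll descend on oxblood.

Emit:
jog_arm(
  moves=[
    {"fingers":-1,"xyz":[-0.1,-0.1,4],"angular":[0,0,0]},
    {"fingers":-1,"xyz":[-0.1,-0.1,8],"angular":[0,0,0]},
    {"fingers":-1,"xyz":[-0.1,-0.1,11],"angular":[0,0,0]},
    {"fingers":-1,"xyz":[-0.1,-0.1,13],"angular":[0,0,0]},
    {"fingers":-1,"xyz":[-0.1,-0.1,13],"angular":[0,0,0]},
    {"fingers":-1,"xyz":[-0.1,-0.1,13],"angular":[0,0,0]},
    {"fingers":0,"xyz":[-0.1,-0.1,13],"angular":[0,0,0]},
    {"fingers":0.4,"xyz":[-0.1,-0.1,13],"angular":[0,0,0]},
    {"fingers":1,"xyz":[-0.1,-0.1,13],"angular":[0,0,0]},
    {"fingers":1,"xyz":[-0.1,-0.1,13],"angular":[0,0,0]},
    {"fingers":1,"xyz":[-0.1,-0.1,13],"angular":[0,0,0]},
    {"fingers":1,"xyz":[-0.1,-0.1,13],"angular":[0,0,0]},
  ],
  grip_force=10,
)

```text
clock: 13.85
position: [0.6139, 0.0967, 0.0503]
ee_rot: [1.906, 2.497, 0.0]
force: [0.4, -0.0, 0.5]
width: 0.454
```

Run:
```python
from h import *
s=arm.observe();print(s['position'],s['width']*92)
go(.6245,-.2755,.18,.27)
```

```text
[0.61390869 0.0966807  0.05025936] 41.786040175639286
t 13.85 tool cm [-36.18  -8.8  -12.98] rotz -0.003 tilt [0.0001 0.    ] q7 0.33
```

Emit:
jog_arm(
  moves=[
    {"fingers":1,"xyz":[0,0,-2],"angular":[0,0,0]},
    {"fingers":1,"xyz":[0,0,-6],"angular":[0,0,0]},
    {"fingers":1,"xyz":[0,0,-10],"angular":[0,0,0]},
    {"fingers":1,"xyz":[-2,0,-13],"angular":[0,0,0]},
    {"fingers":1,"xyz":[-6,-1.5,-13],"angular":[0,0,0]},
    {"fingers":1,"xyz":[-11,-3,-13],"angular":[0,0,0]},
    {"fingers":1,"xyz":[-16,-4.5,-13],"angular":[0,0,0]},
    {"fingers":1,"xyz":[-21,-6,-13],"angular":[0,0,0]},
    {"fingers":1,"xyz":[-26,-7,-13],"angular":[0,0,0]},
    {"fingers":1,"xyz":[-31,-8,-13],"angular":[0,0,0]},
    {"fingers":1,"xyz":[-34.5,-8.8,-13],"angular":[0,0,0]},
    {"fingers":1,"xyz":[-36.2,-8.8,-13],"angular":[0,0,0]},
  ],
)

```text
clock: 15.35
position: [0.6238, -0.2787, 0.1815]
ee_rot: [1.909, 2.493, -0.001]
force: [1.2, 1.1, -0.8]
width: 0.457
```

Emit:
jog_arm(
  moves=[
    {"fingers":1,"xyz":[0,0,0],"angular":[0,0,0]},
    {"fingers":1,"xyz":[0,0,0],"angular":[0,0,0]},
    {"fingers":1,"xyz":[0,0,0],"angular":[0,0,0]},
  ],
)

```text
clock: 15.72
position: [0.6249, -0.2736, 0.1802]
ee_rot: [-1.903, -2.499, -0.001]
force: [-0.1, 0.1, -0.8]
width: 0.456
```

Run:
```python
from h import *
s=arm.observe();print(s['position'],s['width']*92)
go(.6245,-.2755,.05,.27)
c=cam('wrist',s);snap('wrist','w6',None,1.5)
for p in[(.5717,-.0846),(.5893,-.148),(.607,-.212),(.6245,-.2755)]: print(w2px('wrist',(*p,.007),c)*1.5)
for p in[(.5805,-.1163),(.5982,-.180),(.6158,-.2438)]: print('div',w2px('wrist',(*p,.016),c)*1.5)
```

```text
[ 0.6249433  -0.27358628  0.18023488] 41.95865703672726
t 15.725 tool cm [-0.19 -0.1  13.02] rotz -0.001 tilt [0.     0.0011] q7 0.85
[375.65823766 -76.33503256]
[375.87452774  53.61375481]
[375.96438354 167.41612267]
[375.95581861 266.28970286]
div [375.75274873 -13.71577059]
div [375.98888473 111.73866124]
div [376.00394079 220.78729679]
```

View pics/w6.png

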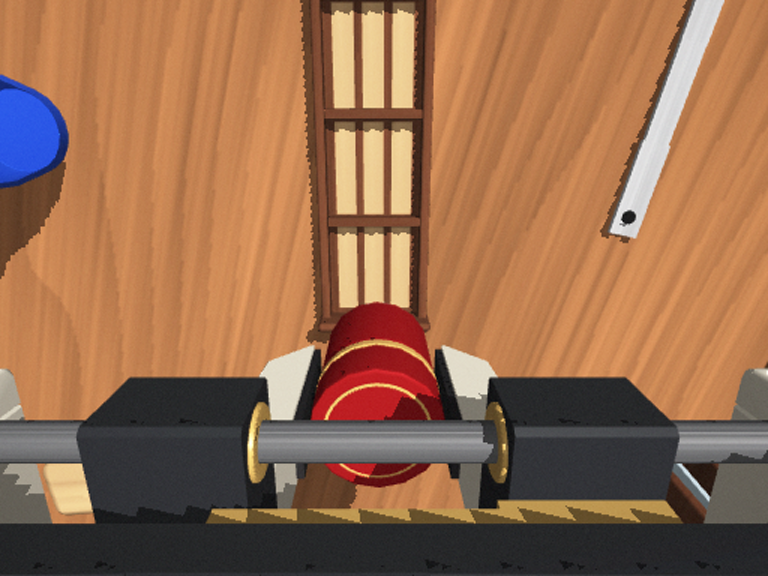

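The dividers show at (374,114) and (374,220), against predictions of 112 and 221, so the rack pose is good to about 1 mm. Lowering now.

Emit:
jog_arm(
  moves=[
    {"fingers":1,"xyz":[-0.2,-0.1,4],"angular":[0,0,0]},
    {"fingers":1,"xyz":[-0.2,-0.1,8],"angular":[0,0,0]},
    {"fingers":1,"xyz":[-0.2,-0.1,11],"angular":[0,0,0]},
    {"fingers":1,"xyz":[-0.2,-0.1,12.4],"angular":[0,0,0]},
    {"fingers":1,"xyz":[-0.2,-0.1,12.7],"angular":[0,0,0]},
    {"fingers":1,"xyz":[-0.2,-0.1,12.9],"angular":[0,0,0]},
    {"fingers":1,"xyz":[-0.2,-0.1,13],"angular":[0,0,0]},
    {"fingers":1,"xyz":[-0.2,-0.1,13.05],"angular":[0,0,0]},
    {"fingers":1,"xyz":[-0.2,-0.1,13.1],"angular":[0,0,0]},
    {"fingers":1,"xyz":[-0.2,-0.1,13.1],"angular":[0,0,0]},
  ],
)

```text
clock: 17.02
position: [0.6241, -0.278, 0.0493]
ee_rot: [1.906, 2.497, 0.0]
force: [-0.3, -0.2, -0.1]
width: 0.456
```

Emit:
jog_arm(
  moves=[
    {"fingers":0.2,"xyz":[0,0,0],"angular":[0,0,0]},
    {"fingers":-0.2,"xyz":[0,0,0],"angular":[0,0,0]},
    {"fingers":-1,"xyz":[0,0,0],"angular":[0,0,0]},
    {"fingers":-1,"xyz":[0,0,0],"angular":[0,0,0]},
    {"fingers":-1,"xyz":[0,0,-4],"angular":[0,0,0]},
    {"fingers":-1,"xyz":[0,0,-9],"angular":[0,0,0]},
    {"fingers":-1,"xyz":[2,0,-13],"angular":[0,0,0]},
    {"fingers":-1,"xyz":[7,1,-13],"angular":[0,0,0]},
  ],
)

```text
clock: 18.02
position: [0.6163, -0.2115, 0.1833]
ee_rot: [1.908, 2.486, 0.002]
force: [1.9, 1.2, -0.4]
width: 0.995
```

Run:
```python
from h import *
go(.598,.156,.18,.265)
```

```text
t 18.025 tool cm [35.97  7.74  0.18] rotz -0.003 tilt [ 0.0066 -0.0038] q7 0.76
```

Emit:
jog_arm(
  moves=[
    {"fingers":-1,"xyz":[6,1.3,0],"angular":[0,0,0]},
    {"fingers":-1,"xyz":[12,2.6,0],"angular":[0,0,0]},
    {"fingers":-1,"xyz":[18,3.9,0],"angular":[0,0,0]},
    {"fingers":-1,"xyz":[24,5.2,0],"angular":[0,0,0]},
    {"fingers":-1,"xyz":[30,6.5,0],"angular":[0,0,0]},
    {"fingers":-1,"xyz":[35.6,7.8,0],"angular":[0,0,0]},
    {"fingers":-1,"xyz":[35.6,7.8,0],"angular":[0,0,0]},
    {"fingers":-1,"xyz":[35.6,7.8,4],"angular":[0,0,0]},
    {"fingers":-1,"xyz":[35.6,7.8,6],"angular":[0,0,0]},
    {"fingers":-1,"xyz":[35.6,7.8,6],"angular":[0,0,0]},
    {"fingers":-1,"xyz":[35.6,7.8,6],"angular":[0,0,0]},
  ],
)

```text
clock: 19.4
position: [0.5972, 0.1556, 0.1202]
ee_rot: [1.907, 2.496, 0.001]
force: [0.5, 0.8, 0.6]
width: 1.002
```

Run:
```python
from h import *
go(.598,.156,.05,.265)
```

```text
t 19.4 tool cm [0.02 0.07 7.02] rotz 0.001 tilt [0.0013 0.0002] q7 0.19
```

Emit:
jog_arm(
  moves=[
    {"fingers":-1,"xyz":[0,0.1,3],"angular":[0,0,0]},
    {"fingers":-1,"xyz":[0,0.1,6],"angular":[0,0,0]},
    {"fingers":-1,"xyz":[0,0.1,7],"angular":[0,0,0]},
    {"fingers":-1,"xyz":[0,0.1,7],"angular":[0,0,0]},
    {"fingers":-1,"xyz":[0,0.1,7],"angular":[0,0,0]},
    {"fingers":0,"xyz":[0,0.1,7],"angular":[0,0,0]},
    {"fingers":0.4,"xyz":[0,0.1,7],"angular":[0,0,0]},
    {"fingers":1,"xyz":[0,0.1,7],"angular":[0,0,0]},
    {"fingers":1,"xyz":[0,0.1,7],"angular":[0,0,0]},
    {"fingers":1,"xyz":[0,0.1,7],"angular":[0,0,0]},
    {"fingers":1,"xyz":[0,0.1,7],"angular":[0,0,0]},
  ],
)

```text
clock: 20.78
position: [0.5975, 0.1564, 0.0492]
ee_rot: [1.906, 2.497, 0.0]
force: [-0.5, 0.4, 0.4]
width: 0.454
```

Run:
```python
from h import *
s=arm.observe();print(s['position'],s['width']*92)
go(.607,-.212,.18,.27)
```

```text
[0.59753312 0.15644895 0.04920708] 41.73181503650957
t 20.775 tool cm [-35.79  -8.8  -13.08] rotz -0.003 tilt [0. 0.] q7 0.23
```

Emit:
jog_arm(
  moves=[
    {"fingers":1,"xyz":[0,0,-2],"angular":[0,0,0]},
    {"fingers":1,"xyz":[0,0,-6],"angular":[0,0,0]},
    {"fingers":1,"xyz":[0,0,-10],"angular":[0,0,0]},
    {"fingers":1,"xyz":[-2,0,-13],"angular":[0,0,0]},
    {"fingers":1,"xyz":[-6,-1.5,-13],"angular":[0,0,0]},
    {"fingers":1,"xyz":[-11,-3,-13],"angular":[0,0,0]},
    {"fingers":1,"xyz":[-16,-4.5,-13],"angular":[0,0,0]},
    {"fingers":1,"xyz":[-21,-6,-13],"angular":[0,0,0]},
    {"fingers":1,"xyz":[-26,-7,-13],"angular":[0,0,0]},
    {"fingers":1,"xyz":[-31,-8,-13],"angular":[0,0,0]},
    {"fingers":1,"xyz":[-34.5,-8.8,-13],"angular":[0,0,0]},
    {"fingers":1,"xyz":[-35.8,-8.8,-13],"angular":[0,0,0]},
  ],
)

```text
clock: 22.28
position: [0.6062, -0.2153, 0.1792]
ee_rot: [1.911, 2.493, -0.002]
force: [0.1, -0.4, -1.0]
width: 0.453
```

Emit:
jog_arm(
  moves=[
    {"fingers":1,"xyz":[0,0,0],"angular":[0,0,0]},
    {"fingers":1,"xyz":[0,0,0],"angular":[0,0,0]},
    {"fingers":1,"xyz":[0,0,0],"angular":[0,0,0]},
    {"fingers":1,"xyz":[0,0,3],"angular":[0,0,0]},
    {"fingers":1,"xyz":[0,0,6],"angular":[0,0,0]},
    {"fingers":1,"xyz":[0,0,8],"angular":[0,0,0]},
    {"fingers":1,"xyz":[0,0,8],"angular":[0,0,0]},
    {"fingers":1,"xyz":[0,0,8],"angular":[0,0,0]},
    {"fingers":1,"xyz":[0,0,8],"angular":[0,0,0]},
  ],
)

```text
clock: 23.4
position: [0.6078, -0.2124, 0.1005]
ee_rot: [1.905, 2.496, 0.001]
force: [-0.5, 0.9, -1.8]
width: 0.457
```

Run:
```python
from h import *
go(.607,-.212,.0485,.27)
```

```text
t 23.4 tool cm [ 0.06 -0.08  5.2 ] rotz -0.003 tilt [ 0.002  -0.0005] q7 0.82
```

Emit:
jog_arm(
  moves=[
    {"fingers":1,"xyz":[0,0,3],"angular":[0,0,0]},
    {"fingers":1,"xyz":[0,0,4.5],"angular":[0,0,0]},
    {"fingers":1,"xyz":[0,0,4.8],"angular":[0,0,0]},
    {"fingers":1,"xyz":[0,0,5],"angular":[0,0,0]},
    {"fingers":1,"xyz":[0,0,5.1],"angular":[0,0,0]},
    {"fingers":1,"xyz":[0,0,5.2],"angular":[0,0,0]},
    {"fingers":1,"xyz":[0,0,5.2],"angular":[0,0,0]},
    {"fingers":1,"xyz":[0,0,5.2],"angular":[0,0,0]},
  ],
)

```text
clock: 24.4
position: [0.6075, -0.2122, 0.0482]
ee_rot: [1.905, 2.496, 0.001]
force: [-0.7, 1.0, 6.5]
width: 0.453
```

Emit:
jog_arm(
  moves=[
    {"fingers":1,"xyz":[0,0,-0.05],"angular":[0,0,0]},
    {"fingers":0.2,"xyz":[0,0,-0.05],"angular":[0,0,0]},
    {"fingers":-0.2,"xyz":[0,0,-0.05],"angular":[0,0,0]},
    {"fingers":-1,"xyz":[0,0,-0.05],"angular":[0,0,0]},
    {"fingers":-1,"xyz":[0,0,-0.05],"angular":[0,0,0]},
    {"fingers":-1,"xyz":[0,0,-4],"angular":[0,0,0]},
    {"fingers":-1,"xyz":[0,0,-9],"angular":[0,0,0]},
    {"fingers":-1,"xyz":[0,0,-13],"angular":[0,0,0]},
    {"fingers":-1,"xyz":[0,0,-13],"angular":[0,0,0]},
    {"fingers":-1,"xyz":[0,0,-13],"angular":[0,0,0]},
  ],
)

```text
clock: 25.65
position: [0.6067, -0.2117, 0.1766]
ee_rot: [-1.905, -2.497, -0.0]
force: [-0.2, 0.3, 0.1]
width: 0.998
```

Run:
```python
from h import *
go(.582,.216,.12,.265)
```

```text
t 25.65 tool cm [41.91  8.91  5.68] rotz 0.002 tilt [-0.0006  0.0005] q7 0.78
```

Emit:
jog_arm(
  moves=[
    {"fingers":-1,"xyz":[6,1.3,0],"angular":[0,0,0]},
    {"fingers":-1,"xyz":[12,2.6,0],"angular":[0,0,0]},
    {"fingers":-1,"xyz":[18,3.9,0],"angular":[0,0,0]},
    {"fingers":-1,"xyz":[24,5.2,0],"angular":[0,0,0]},
    {"fingers":-1,"xyz":[30,6.5,0],"angular":[0,0,0]},
    {"fingers":-1,"xyz":[36,7.8,0],"angular":[0,0,0]},
    {"fingers":-1,"xyz":[41.9,8.9,0],"angular":[0,0,0]},
    {"fingers":-1,"xyz":[41.9,8.9,0],"angular":[0,0,0]},
    {"fingers":-1,"xyz":[41.9,8.9,4],"angular":[0,0,0]},
    {"fingers":-1,"xyz":[41.9,8.9,5.7],"angular":[0,0,0]},
    {"fingers":-1,"xyz":[41.9,8.9,5.7],"angular":[0,0,0]},
    {"fingers":-1,"xyz":[41.9,8.9,5.7],"angular":[0,0,0]},
  ],
)

```text
clock: 27.15
position: [0.5831, 0.2151, 0.121]
ee_rot: [1.907, 2.496, 0.001]
force: [-0.2, -0.4, 0.1]
width: 1.001
```

Run:
```python
from h import *
go(.582,.216,.05,.265)
```

```text
t 27.15 tool cm [ 0.11 -0.09  7.1 ] rotz 0.001 tilt [0.0009 0.0002] q7 0.09
```

Emit:
jog_arm(
  moves=[
    {"fingers":-1,"xyz":[0.1,-0.1,3],"angular":[0,0,0]},
    {"fingers":-1,"xyz":[0.1,-0.1,6],"angular":[0,0,0]},
    {"fingers":-1,"xyz":[0.1,-0.1,7],"angular":[0,0,0]},
    {"fingers":-1,"xyz":[0.1,-0.1,7],"angular":[0,0,0]},
    {"fingers":-1,"xyz":[0.1,-0.1,7],"angular":[0,0,0]},
    {"fingers":0,"xyz":[0.1,-0.1,7],"angular":[0,0,0]},
    {"fingers":0.4,"xyz":[0.1,-0.1,7],"angular":[0,0,0]},
    {"fingers":1,"xyz":[0.1,-0.1,7],"angular":[0,0,0]},
    {"fingers":1,"xyz":[0.1,-0.1,7],"angular":[0,0,0]},
    {"fingers":1,"xyz":[0.1,-0.1,7],"angular":[0,0,0]},
    {"fingers":1,"xyz":[0.1,-0.1,7],"angular":[0,0,0]},
  ],
)

```text
clock: 28.52
position: [0.5812, 0.2163, 0.0502]
ee_rot: [1.906, 2.497, 0.0]
force: [0.5, -0.4, 0.1]
width: 0.457
```

Run:
```python
from h import *
s=arm.observe();print(s['position'],s['width']*92)
go(.5893,-.148,.18,.27)
```

```text
[0.58121157 0.21628234 0.05022881] 42.004260801532894
t 28.525 tool cm [-35.35  -8.83 -12.98] rotz -0.003 tilt [0.0001 0.    ] q7 0.13
```

Emit:
jog_arm(
  moves=[
    {"fingers":1,"xyz":[0,0,-2],"angular":[0,0,0]},
    {"fingers":1,"xyz":[0,0,-6],"angular":[0,0,0]},
    {"fingers":1,"xyz":[0,0,-10],"angular":[0,0,0]},
    {"fingers":1,"xyz":[-2,0,-13],"angular":[0,0,0]},
    {"fingers":1,"xyz":[-6,-1.5,-13],"angular":[0,0,0]},
    {"fingers":1,"xyz":[-11,-3,-13],"angular":[0,0,0]},
    {"fingers":1,"xyz":[-16,-4.5,-13],"angular":[0,0,0]},
    {"fingers":1,"xyz":[-21,-6,-13],"angular":[0,0,0]},
    {"fingers":1,"xyz":[-26,-7,-13],"angular":[0,0,0]},
    {"fingers":1,"xyz":[-31,-8,-13],"angular":[0,0,0]},
    {"fingers":1,"xyz":[-34,-8.8,-13],"angular":[0,0,0]},
    {"fingers":1,"xyz":[-35.4,-8.8,-13],"angular":[0,0,0]},
  ],
)

```text
clock: 30.02
position: [0.5893, -0.1509, 0.1815]
ee_rot: [1.91, 2.493, 0.0]
force: [0.1, 1.2, -1.5]
width: 0.456
```

Emit:
jog_arm(
  moves=[
    {"fingers":1,"xyz":[0,0,0],"angular":[0,0,0]},
    {"fingers":1,"xyz":[0,0,0],"angular":[0,0,0]},
    {"fingers":1,"xyz":[0,0,0],"angular":[0,0,0]},
    {"fingers":1,"xyz":[0,0,3],"angular":[0,0,0]},
    {"fingers":1,"xyz":[0,0,6],"angular":[0,0,0]},
    {"fingers":1,"xyz":[0,0,8],"angular":[0,0,0]},
    {"fingers":1,"xyz":[0,0,8],"angular":[0,0,0]},
    {"fingers":1,"xyz":[0,0,8],"angular":[0,0,0]},
    {"fingers":1,"xyz":[0,0,8],"angular":[0,0,0]},
  ],
)

```text
clock: 31.15
position: [0.5904, -0.1484, 0.1013]
ee_rot: [1.905, 2.496, 0.002]
force: [0.3, 0.6, -1.4]
width: 0.457
```

Run:
```python
from h import *
go(.5893,-.148,.0495,.27)
```

```text
t 31.15 tool cm [ 0.07 -0.1   5.18] rotz -0.003 tilt [ 0.0018 -0.0002] q7 0.73
```

Emit:
jog_arm(
  moves=[
    {"fingers":1,"xyz":[0,-0.1,3],"angular":[0,0,0]},
    {"fingers":1,"xyz":[0,-0.1,4.5],"angular":[0,0,0]},
    {"fingers":1,"xyz":[0,-0.1,4.8],"angular":[0,0,0]},
    {"fingers":1,"xyz":[0,-0.1,5],"angular":[0,0,0]},
    {"fingers":1,"xyz":[0,-0.1,5.1],"angular":[0,0,0]},
    {"fingers":1,"xyz":[0,-0.1,5.15],"angular":[0,0,0]},
    {"fingers":1,"xyz":[0,-0.1,5.15],"angular":[0,0,0]},
  ],
)

```text
clock: 32.02
position: [0.589, -0.1488, 0.0492]
ee_rot: [1.906, 2.497, 0.001]
force: [-0.6, -0.5, 1.5]
width: 0.457
```

Emit:
jog_arm(
  moves=[
    {"fingers":0.2,"xyz":[0,0,0],"angular":[0,0,0]},
    {"fingers":-0.2,"xyz":[0,0,0],"angular":[0,0,0]},
    {"fingers":-1,"xyz":[0,0,0],"angular":[0,0,0]},
    {"fingers":-1,"xyz":[0,0,0],"angular":[0,0,0]},
    {"fingers":-1,"xyz":[0,0,-4],"angular":[0,0,0]},
    {"fingers":-1,"xyz":[0,0,-9],"angular":[0,0,0]},
    {"fingers":-1,"xyz":[0,0,-13],"angular":[0,0,0]},
    {"fingers":-1,"xyz":[0,0,-13],"angular":[0,0,0]},
    {"fingers":-1,"xyz":[0,0,-13],"angular":[0,0,0]},
  ],
)

```text
clock: 33.15
position: [0.5883, -0.1484, 0.1782]
ee_rot: [-1.905, -2.497, 0.0]
force: [0.6, 0.3, -0.8]
width: 0.998
```

Run:
```python
from h import *
go(.565,.276,.12,.265)
```

```text
t 33.15 tool cm [41.55  8.96  5.83] rotz 0.002 tilt [-0.0006  0.0004] q7 0.69
```

Emit:
jog_arm(
  moves=[
    {"fingers":-1,"xyz":[6,1.3,0],"angular":[0,0,0]},
    {"fingers":-1,"xyz":[12,2.6,0],"angular":[0,0,0]},
    {"fingers":-1,"xyz":[18,3.9,0],"angular":[0,0,0]},
    {"fingers":-1,"xyz":[24,5.2,0],"angular":[0,0,0]},
    {"fingers":-1,"xyz":[30,6.5,0],"angular":[0,0,0]},
    {"fingers":-1,"xyz":[36,7.8,0],"angular":[0,0,0]},
    {"fingers":-1,"xyz":[41.6,9,0],"angular":[0,0,0]},
    {"fingers":-1,"xyz":[41.6,9,0],"angular":[0,0,0]},
    {"fingers":-1,"xyz":[41.6,9,4],"angular":[0,0,0]},
    {"fingers":-1,"xyz":[41.6,9,5.8],"angular":[0,0,0]},
    {"fingers":-1,"xyz":[41.6,9,5.8],"angular":[0,0,0]},
    {"fingers":-1,"xyz":[41.6,9,5.8],"angular":[0,0,0]},
  ],
)

```text
clock: 34.65
position: [0.5664, 0.276, 0.1215]
ee_rot: [1.907, 2.496, 0.001]
force: [0.8, 0.5, 0.2]
width: 1.002
```

Run:
```python
from h import *
go(.565,.276,.05,.265)
```

```text
t 34.65 tool cm [ 0.04 -0.14  7.15] rotz 0.001 tilt [0.0008 0.0003] q7 -0.0
```

Emit:
jog_arm(
  moves=[
    {"fingers":-1,"xyz":[0,-0.1,3],"angular":[0,0,0]},
    {"fingers":-1,"xyz":[0,-0.1,6],"angular":[0,0,0]},
    {"fingers":-1,"xyz":[0,-0.1,7.1],"angular":[0,0,0]},
    {"fingers":-1,"xyz":[0,-0.1,7.1],"angular":[0,0,0]},
    {"fingers":-1,"xyz":[0,-0.1,7.1],"angular":[0,0,0]},
    {"fingers":0,"xyz":[0,-0.1,7.1],"angular":[0,0,0]},
    {"fingers":0.4,"xyz":[0,-0.1,7.1],"angular":[0,0,0]},
    {"fingers":1,"xyz":[0,-0.1,7.1],"angular":[0,0,0]},
    {"fingers":1,"xyz":[0,-0.1,7.1],"angular":[0,0,0]},
    {"fingers":1,"xyz":[0,-0.1,7.1],"angular":[0,0,0]},
    {"fingers":1,"xyz":[0,-0.1,7.1],"angular":[0,0,0]},
  ],
)

```text
clock: 36.02
position: [0.5648, 0.2761, 0.0497]
ee_rot: [1.906, 2.497, 0.0]
force: [0.3, 0.4, -0.0]
width: 0.461
```

Run:
```python
from h import *
s=arm.observe();print(s['position'],s['width']*92)
go(.5717,-.0846,.18,.27)
```

```text
[0.56482517 0.27608824 0.04971262] 42.396362551996006
t 36.025 tool cm [-34.97  -8.85 -13.03] rotz -0.003 tilt [0.0001 0.    ] q7 0.04
```

Emit:
jog_arm(
  moves=[
    {"fingers":1,"xyz":[0,0,-2],"angular":[0,0,0]},
    {"fingers":1,"xyz":[0,0,-6],"angular":[0,0,0]},
    {"fingers":1,"xyz":[0,0,-10],"angular":[0,0,0]},
    {"fingers":1,"xyz":[-2,0,-13],"angular":[0,0,0]},
    {"fingers":1,"xyz":[-6,-1.5,-13],"angular":[0,0,0]},
    {"fingers":1,"xyz":[-11,-3,-13],"angular":[0,0,0]},
    {"fingers":1,"xyz":[-16,-4.5,-13],"angular":[0,0,0]},
    {"fingers":1,"xyz":[-21,-6,-13],"angular":[0,0,0]},
    {"fingers":1,"xyz":[-26,-7,-13],"angular":[0,0,0]},
    {"fingers":1,"xyz":[-31,-8,-13],"angular":[0,0,0]},
    {"fingers":1,"xyz":[-34,-8.8,-13],"angular":[0,0,0]},
    {"fingers":1,"xyz":[-35,-8.8,-13],"angular":[0,0,0]},
  ],
)

```text
clock: 37.52
position: [0.572, -0.0875, 0.1811]
ee_rot: [1.91, 2.493, 0.0]
force: [0.9, 0.2, -0.9]
width: 0.456
```

Emit:
jog_arm(
  moves=[
    {"fingers":1,"xyz":[0,0,0],"angular":[0,0,0]},
    {"fingers":1,"xyz":[0,0,0],"angular":[0,0,0]},
    {"fingers":1,"xyz":[0,0,0],"angular":[0,0,0]},
    {"fingers":1,"xyz":[0,0,3],"angular":[0,0,0]},
    {"fingers":1,"xyz":[0,0,6],"angular":[0,0,0]},
    {"fingers":1,"xyz":[0,0,8],"angular":[0,0,0]},
    {"fingers":1,"xyz":[0,0,8],"angular":[0,0,0]},
    {"fingers":1,"xyz":[0,0,8],"angular":[0,0,0]},
    {"fingers":1,"xyz":[0,0,8],"angular":[0,0,0]},
  ],
)

```text
clock: 38.65
position: [0.5729, -0.0847, 0.1008]
ee_rot: [1.905, 2.496, 0.002]
force: [-0.2, -0.0, -0.2]
width: 0.452
```

Run:
```python
from h import *
go(.5717,-.0846,.049,.27)
```

```text
t 38.65 tool cm [ 0.04 -0.13  5.18] rotz -0.003 tilt [0.0018 0.0001] q7 0.63
```

Emit:
jog_arm(
  moves=[
    {"fingers":1,"xyz":[0,-0.1,3],"angular":[0,0,0]},
    {"fingers":1,"xyz":[0,-0.1,4.5],"angular":[0,0,0]},
    {"fingers":1,"xyz":[0,-0.1,4.8],"angular":[0,0,0]},
    {"fingers":1,"xyz":[0,-0.1,5],"angular":[0,0,0]},
    {"fingers":1,"xyz":[0,-0.1,5.1],"angular":[0,0,0]},
    {"fingers":1,"xyz":[0,-0.1,5.15],"angular":[0,0,0]},
    {"fingers":1,"xyz":[0,-0.1,5.15],"angular":[0,0,0]},
  ],
)

```text
clock: 39.52
position: [0.5716, -0.085, 0.0487]
ee_rot: [1.906, 2.497, 0.001]
force: [-0.0, -0.2, 3.6]
width: 0.454
```

Emit:
jog_arm(
  moves=[
    {"fingers":0.2,"xyz":[0,0,0],"angular":[0,0,0]},
    {"fingers":-0.2,"xyz":[0,0,0],"angular":[0,0,0]},
    {"fingers":-1,"xyz":[0,0,0],"angular":[0,0,0]},
    {"fingers":-1,"xyz":[0,0,0],"angular":[0,0,0]},
    {"fingers":-1,"xyz":[0,0,-4],"angular":[0,0,0]},
    {"fingers":-1,"xyz":[0,0,-9],"angular":[0,0,0]},
    {"fingers":-1,"xyz":[0,0,-15],"angular":[0,0,0]},
    {"fingers":-1,"xyz":[0,0,-21],"angular":[0,0,0]},
    {"fingers":-1,"xyz":[0,0,-25],"angular":[0,0,0]},
    {"fingers":-1,"xyz":[0,0,-25],"angular":[0,0,0]},
    {"fingers":-1,"xyz":[0,0,-25],"angular":[0,0,0]},
  ],
)

```text
clock: 40.9
position: [0.5708, -0.0848, 0.2975]
ee_rot: [-1.905, -2.497, 0.0]
force: [-0.3, 0.3, -0.7]
width: 1.006
```

Run:
```python
from h import *
s=arm.observe();print(s['position'])
go(.3825,-.2502,.30,np.pi/2)
snap('side','s2',(200,140,400,330),3)
```

```text
[ 0.57082957 -0.08478784  0.29746951]
t 40.9 tool cm [-10.98 -22.53  -0.24] rotz -1.304 tilt [-0.0009  0.0003] q7 0.52
```

View pics/s2.png

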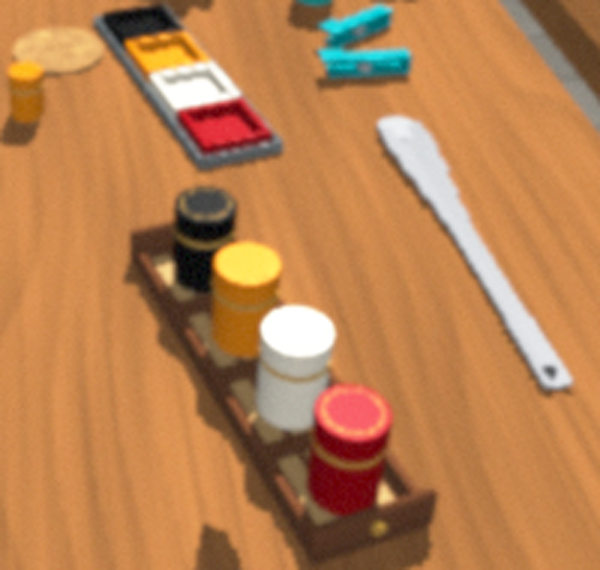

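All four jars stand upright in the rack in the order black, tan, white, oxblood. The mat is clear at crop (58,50). I'll check from the top camera.

Run:
```python
from h import *
print('mat side',px2w('side',58/3+200-.3,50/3+140-.3,.004))
snap('top','t2',(140,130,410,260),2.9)
for p in[(.5717,-.0846),(.5893,-.148),(.607,-.212),(.6245,-.2755)]: print('top pred',((w2px('top',(*p,.068))-[140,130]+.5)*2.9).round(1))
print('mat pred',((w2px('top',(.486,.25,.004))-[140,130]+.5)*2.9).round(1))
print([ (((w2px('side',(*p,.006))-[200,140]+.5)*3).round(0),((w2px('side',(*p,.068))-[200,140]+.5)*3).round(0)) for p in[(.5717,-.0846),(.6245,-.2755)]])
```

```text
mat side [0.4849004 0.2457008 0.004    ]
top pred [487.2 142.2]
top pred [564.8 120.8]
top pred [642.9  99.3]
top pred [720.   78.2]
mat pred [ 90.2 250.9]
[(array([203., 274.]), array([206., 202.])), (array([342., 484.]), array([353., 406.]))]
```

View pics/t2.png

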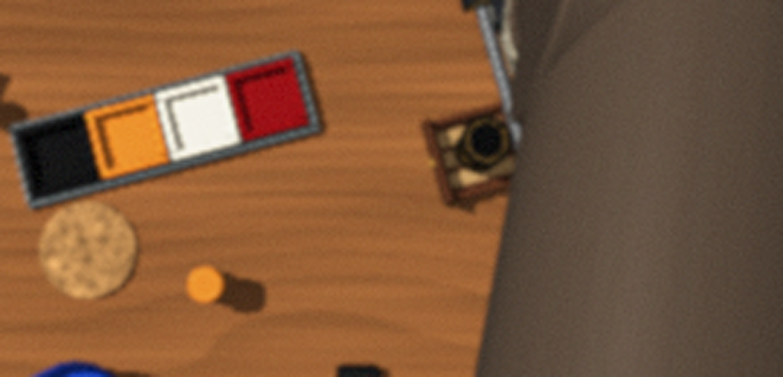

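The mat centre shows at (88,250) against a prediction of (90,251), and the black jar is exactly on its prediction at (487,142). The arm hides the other three. Next I'll fetch the vase.

Emit:
jog_arm(
  moves=[
    {"fingers":-1,"xyz":[-1.5,-3,0],"angular":[0,0,-0.17]},
    {"fingers":-1,"xyz":[-3,-6,0],"angular":[0,0,-0.34]},
    {"fingers":-1,"xyz":[-4.5,-9,0],"angular":[0,0,-0.51]},
    {"fingers":-1,"xyz":[-6,-12,0],"angular":[0,0,-0.68]},
    {"fingers":-1,"xyz":[-7.5,-15,0],"angular":[0,0,-0.85]},
    {"fingers":-1,"xyz":[-9,-18,0],"angular":[0,0,-1.02]},
    {"fingers":-1,"xyz":[-10,-21,0],"angular":[0,0,-1.19]},
    {"fingers":-1,"xyz":[-11,-22.5,-0.2],"angular":[0,0,-1.3]},
    {"fingers":-1,"xyz":[-11,-22.5,-0.2],"angular":[0,0,-1.3]},
    {"fingers":-1,"xyz":[-11,-22.5,-0.2],"angular":[0,0,-1.3]},
    {"fingers":-1,"xyz":[-11,-22.5,-0.2],"angular":[0,0,-1.3]},
    {"fingers":-1,"xyz":[-11,-22.5,-0.2],"angular":[0,0,-1.3]},
  ],
)

```text
clock: 42.5
position: [0.3837, -0.2499, 0.3]
ee_rot: [-0.005, -3.141, -0.0]
force: [-0.3, -0.6, -0.5]
width: 1.002
```

Run:
```python
from h import *
go(.3825,-.2502,.1175,np.pi/2)
```

```text
t 42.5 tool cm [ 0.11 -0.03 18.25] rotz -0.003 tilt [-0.0004  0.0001] q7 2.1
```

Emit:
jog_arm(
  moves=[
    {"fingers":-1,"xyz":[0.1,0,5],"angular":[0,0,0]},
    {"fingers":-1,"xyz":[0.1,0,10],"angular":[0,0,0]},
    {"fingers":-1,"xyz":[0.1,0,14],"angular":[0,0,0]},
    {"fingers":-1,"xyz":[0.1,0,17],"angular":[0,0,0]},
    {"fingers":-1,"xyz":[0.1,0,18.2],"angular":[0,0,0]},
    {"fingers":-1,"xyz":[0.1,0,18.2],"angular":[0,0,0]},
    {"fingers":-1,"xyz":[0.1,0,18.2],"angular":[0,0,0]},
    {"fingers":0,"xyz":[0.1,0,18.2],"angular":[0,0,0]},
    {"fingers":0.5,"xyz":[0.1,0,18.2],"angular":[0,0,0]},
    {"fingers":1,"xyz":[0.1,0,18.2],"angular":[0,0,0]},
    {"fingers":1,"xyz":[0.1,0,18.2],"angular":[0,0,0]},
    {"fingers":1,"xyz":[0.1,0,18.2],"angular":[0,0,0]},
  ],
  grip_force=15,
)

```text
clock: 44.0
position: [0.3823, -0.2504, 0.1182]
ee_rot: [0.006, 3.142, 0.0]
force: [-0.2, -1.1, 0.2]
width: 0.504
```

Emit:
jog_arm(
  moves=[
    {"fingers":1,"xyz":[0,0,0],"angular":[0,0,0]},
    {"fingers":1,"xyz":[0,0,0],"angular":[0,0,0]},
    {"fingers":1,"xyz":[0,0,-1],"angular":[0,0,0]},
    {"fingers":1,"xyz":[0,0,-3],"angular":[0,0,0]},
    {"fingers":1,"xyz":[0,0,-6],"angular":[0,0,0]},
    {"fingers":1,"xyz":[0,0,-9],"angular":[0,0,0]},
    {"fingers":1,"xyz":[0,0,-11],"angular":[0,0,0]},
    {"fingers":1,"xyz":[0,0,-12],"angular":[0,0,0]},
    {"fingers":1,"xyz":[-1,1,-12],"angular":[0,0,0]},
    {"fingers":1,"xyz":[-3,3,-12],"angular":[0,0,0]},
    {"fingers":1,"xyz":[-6,6,-12],"angular":[0,0,0]},
    {"fingers":1,"xyz":[-8,10,-12],"angular":[0,0,0]},
  ],
)

```text
clock: 45.5
position: [0.4639, -0.1492, 0.2372]
ee_rot: [-0.007, -3.141, 0.0]
force: [0.4, -0.2, -2.7]
width: 0.42
```

Run:
```python
from h import *
go(.484,.25,.2415,np.pi/2);print(arm.observe()['width']*92)
```

```text
t 45.5 tool cm [-1.83 39.93 -0.43] rotz -0.004 tilt [-0.0008 -0.0001] q7 1.88
38.616041635414376
```

Emit:
jog_arm(
  moves=[
    {"fingers":1,"xyz":[-1,4,0],"angular":[0,0,0]},
    {"fingers":1,"xyz":[-1.8,8,0],"angular":[0,0,0]},
    {"fingers":1,"xyz":[-1.8,12,0],"angular":[0,0,0]},
    {"fingers":1,"xyz":[-1.8,16,0],"angular":[0,0,0]},
    {"fingers":1,"xyz":[-1.8,20,0],"angular":[0,0,0]},
    {"fingers":1,"xyz":[-1.8,24,0],"angular":[0,0,0]},
    {"fingers":1,"xyz":[-1.8,28,0],"angular":[0,0,0]},
    {"fingers":1,"xyz":[-1.8,32,0],"angular":[0,0,0]},
    {"fingers":1,"xyz":[-1.8,36,0],"angular":[0,0,0]},
    {"fingers":1,"xyz":[-1.8,38.5,0],"angular":[0,0,0]},
    {"fingers":1,"xyz":[-1.8,39.6,0],"angular":[0,0,0]},
    {"fingers":1,"xyz":[-1.8,39.6,0],"angular":[0,0,0]},
  ],
)

```text
clock: 47.0
position: [0.4817, 0.2455, 0.2374]
ee_rot: [-0.004, -3.14, 0.001]
force: [0.7, 0.4, -2.3]
width: 0.418
```

Emit:
jog_arm(
  moves=[
    {"fingers":1,"xyz":[0,0,0],"angular":[0,0,0]},
    {"fingers":1,"xyz":[0,0,0],"angular":[0,0,0]},
    {"fingers":1,"xyz":[0,0,0],"angular":[0,0,0]},
    {"fingers":1,"xyz":[0,0,0],"angular":[0,0,0]},
  ],
)

```text
clock: 47.5
position: [0.4822, 0.2448, 0.2383]
ee_rot: [0.007, 3.141, 0.0]
force: [0.3, -0.0, -1.6]
width: 0.416
```

Run:
```python
from h import *
go(.485,.25,.122,np.pi/2);s=arm.observe();print(s['width']*92,s['position'])
c=cam('wrist',s)
snap('wrist','w7',None,1.5)
print(w2px('wrist',(.485,.25,.004),c)*1.5)
```

```text
t 47.5 tool cm [-0.27  0.52 11.63] rotz -0.004 tilt [0.0001 0.0001] q7 1.07
38.251321711859674 [0.48224042 0.24481753 0.23832432]
[384.27906674 248.25132791]
```

View pics/w7.png

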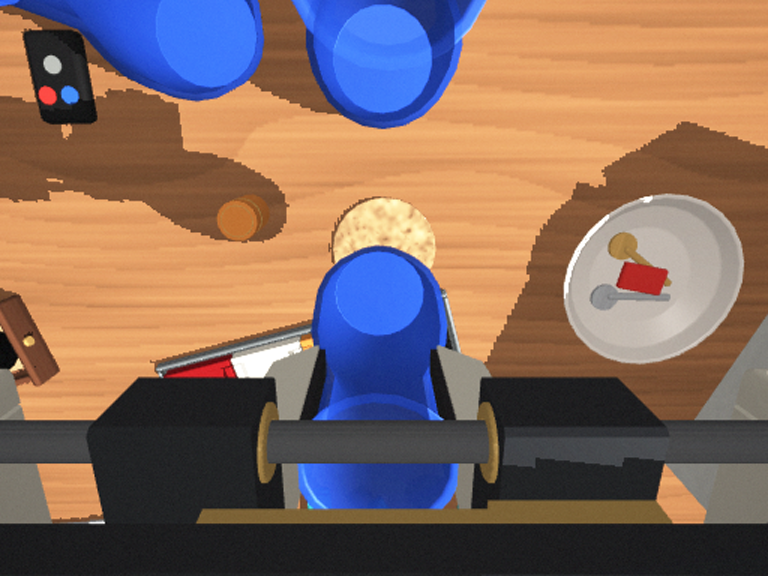

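The mat centre is at about (384,247) against a prediction of (384,248). I'm lowering onto (0.485, 0.250).

Emit:
jog_arm(
  moves=[
    {"fingers":1,"xyz":[-0.3,0.5,1],"angular":[0,0,0]},
    {"fingers":1,"xyz":[-0.3,0.5,4],"angular":[0,0,0]},
    {"fingers":1,"xyz":[-0.3,0.5,7],"angular":[0,0,0]},
    {"fingers":1,"xyz":[-0.3,0.5,9.5],"angular":[0,0,0]},
    {"fingers":1,"xyz":[-0.3,0.5,10.5],"angular":[0,0,0]},
    {"fingers":1,"xyz":[-0.3,0.5,11],"angular":[0,0,0]},
    {"fingers":1,"xyz":[-0.3,0.5,11.2],"angular":[0,0,0]},
    {"fingers":1,"xyz":[-0.3,0.5,11.4],"angular":[0,0,0]},
    {"fingers":1,"xyz":[-0.3,0.5,11.4],"angular":[0,0,0]},
    {"fingers":1,"xyz":[-0.3,0.5,11.4],"angular":[0,0,0]},
  ],
)

```text
clock: 48.8
position: [0.4854, 0.2503, 0.1246]
ee_rot: [0.006, 3.141, 0.001]
force: [-0.2, -0.4, -2.3]
width: 0.421
```

Emit:
jog_arm(
  moves=[
    {"fingers":1,"xyz":[0,0,0.1],"angular":[0,0,0]},
    {"fingers":1,"xyz":[0,0,0.2],"angular":[0,0,0]},
    {"fingers":1,"xyz":[0,0,0.25],"angular":[0,0,0]},
    {"fingers":1,"xyz":[0,0,0.25],"angular":[0,0,0]},
    {"fingers":1,"xyz":[0,0,0.25],"angular":[0,0,0]},
  ],
)

```text
clock: 49.42
position: [0.4852, 0.2501, 0.1217]
ee_rot: [0.006, 3.142, 0.0]
force: [-0.2, 0.2, -3.5]
width: 0.419
```

Emit:
jog_arm(
  moves=[
    {"fingers":1,"xyz":[0,0,0.05],"angular":[0,0,0]},
    {"fingers":1,"xyz":[0,0,0.1],"angular":[0,0,0]},
    {"fingers":1,"xyz":[0,0,0.1],"angular":[0,0,0]},
    {"fingers":1,"xyz":[0,0,0.1],"angular":[0,0,0]},
  ],
)

```text
clock: 49.92
position: [0.4857, 0.2506, 0.1214]
ee_rot: [0.006, 3.14, 0.002]
force: [-0.9, -0.2, 5.6]
width: 0.419
```

Contact. I'll release, rise straight up, then withdraw in the +z/−y direction.

Emit:
jog_arm(
  moves=[
    {"fingers":1,"xyz":[0,0,-0.07],"angular":[0,0,0]},
    {"fingers":0.1,"xyz":[0,0,-0.07],"angular":[0,0,0]},
    {"fingers":-0.2,"xyz":[0,0,-0.07],"angular":[0,0,0]},
    {"fingers":-0.6,"xyz":[0,0,-0.07],"angular":[0,0,0]},
    {"fingers":-1,"xyz":[0,0,-0.07],"angular":[0,0,0]},
    {"fingers":-1,"xyz":[0,0,-0.07],"angular":[0,0,0]},
    {"fingers":-1,"xyz":[0,0,-0.07],"angular":[0,0,0]},
    {"fingers":-1,"xyz":[0,0,-3],"angular":[0,0,0]},
    {"fingers":-1,"xyz":[0,0,-8],"angular":[0,0,0]},
    {"fingers":-1,"xyz":[0,0,-14],"angular":[0,0,0]},
    {"fingers":-1,"xyz":[0,0,-20],"angular":[0,0,0]},
    {"fingers":-1,"xyz":[0,0,-21],"angular":[0,0,0]},
  ],
)

```text
clock: 51.42
position: [0.4869, 0.2508, 0.3355]
ee_rot: [0.007, 3.135, 0.007]
force: [-0.5, 0.4, -1.2]
width: 1.001
```

Emit:
jog_arm(
  moves=[
    {"fingers":-1,"xyz":[3,-6,0],"angular":[0,0,0]},
    {"fingers":-1,"xyz":[5,-12,0],"angular":[0,0,0]},
    {"fingers":-1,"xyz":[7,-18,0],"angular":[0,0,0]},
    {"fingers":-1,"xyz":[9,-24,0],"angular":[0,0,0]},
    {"fingers":-1,"xyz":[9,-26,0],"angular":[0,0,0]},
    {"fingers":-1,"xyz":[9,-26,0],"angular":[0,0,0]},
    {"fingers":-1,"xyz":[9,-26,0],"angular":[0,0,0]},
    {"fingers":-1,"xyz":[9,-26,0],"angular":[0,0,0]},
  ],
)

```text
clock: 52.42
position: [0.3943, -0.0084, 0.3304]
ee_rot: [-0.003, -3.141, 0.0]
force: [0.6, 0.2, -0.6]
width: 1.001
```

Run:
```python
from h import *
s=arm.observe();print(s['clock'],s['position'],s['dq'].round(3))
snap('top','t3',(130,130,410,260),2.8)
for p in[(.5717,-.0846,.068),(.5893,-.148,.068),(.607,-.212,.068),(.6245,-.2755,.068),(.486,.25,.156)]: print('pred',((w2px('top',p)-[130,130]+.5)*2.8).round(1))
snap('side','s3',None,1.5)
```

```text
52.425 [ 0.39429997 -0.00838177  0.33042872] [-0.001 -0.     0.004 -0.001  0.001 -0.001  0.003]
pred [498.4 137.3]
pred [573.4 116.6]
pred [648.7  95.9]
pred [723.2  75.5]
pred [ 71.6 234.4]
```

View pics/t3.png

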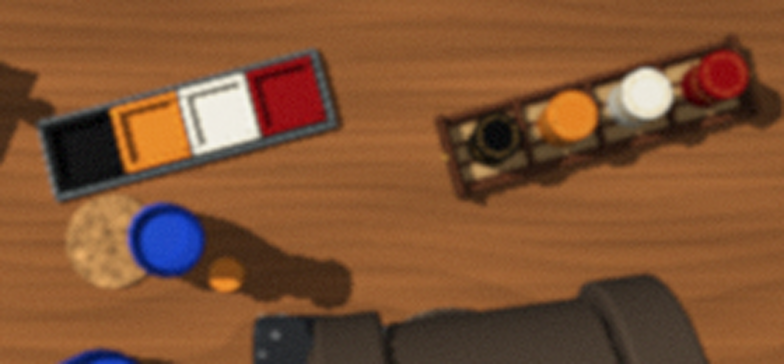

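View pics/s3.png

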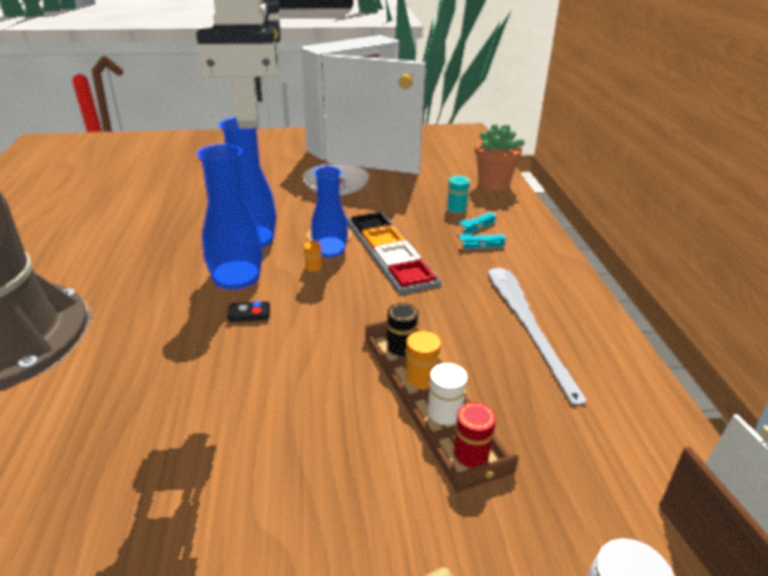

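The four jars match their predictions: black (497,138), tan (569,117), white (641,97) and oxblood (720,75). The vase does not. It stands off the mat towards −y, at about (167,240) in the top view where I expected (72,234), though it looks upright in the side view. I'll measure where it is now.

Run:
```python
from h import *
np.set_printoptions(precision=4,suppress=True)
Ps=[]
for n in('top','side'):
    K,R,t=cam(n); Ps.append(K@np.c_[R,t])
def tri(a,b):
    X=cv2.triangulatePoints(Ps[0],Ps[1],np.array(a,float),np.array(b,float)).ravel(); return X[:3]/X[3]
lip=tri((167/2.8+129.5,240/2.8+129.5),(327/1.5-.3,172/1.5-.3)); print('lip',lip)
print('base z0',px2w('side',329/1.5-.3,247/1.5-.3,0.0),'z.004',px2w('side',329/1.5-.3,247/1.5-.3,.004))
# blue segmentation now vs start
for f in('top1','t3','side1','s3'):
    im=cv2.imread(f'pics/{f}_raw.png').astype(int); m=((im[:,:,0]>90)&(im[:,:,0]>1.8*im[:,:,1])&(im[:,:,0]>2*im[:,:,2])).astype(np.uint8)
    n,l,st,ce=cv2.connectedComponentsWithStats(m); print(f,[(st[i].tolist(),ce[i].round(1).tolist()) for i in range(1,n) if st[i][4]>150])
for P in [(lip[0],lip[1])]: print([w2px('top',(*P,z)) for z in(0,.045,.152)],[w2px('side',(*P,z)) for z in(0,.045,.152)])
```

```text
lip [0.4828 0.1778 0.1565]
base z0 [0.4833 0.209  0.    ] z.004 [0.4832 0.2021 0.004 ]
top1 [([145, 202, 36, 25, 477], [166.1, 214.9]), ([129, 256, 56, 45, 1084], [162.3, 276.2]), ([192, 264, 44, 46, 1178], [216.0, 284.3])]
t3 [([176, 203, 27, 25, 494], [189.3, 215.4]), ([129, 256, 56, 45, 1133], [162.2, 276.1]), ([192, 263, 38, 47, 835], [210.6, 286.1])]
side1 [([132, 78, 51, 115, 4121], [157.1, 137.4]), ([208, 101, 23, 59, 995], [218.2, 132.5])]
s3 [([132, 79, 51, 114, 4016], [157.0, 138.8]), ([208, 111, 23, 60, 1005], [219.2, 142.0])]
[array([199.7554, 217.3534]), array([197.0611, 216.6763]), array([189.5064, 214.7776])] [array([219.32  , 170.3951]), array([218.7603, 155.2586]), array([217.3143, 116.1583])]
```

Run:
```python
from h import *
np.set_printoptions(precision=4,suppress=True)
for k in range(2):
  for n in('top','side'):
    im=imaging.get_image(n)[:,:,::-1]; cv2.imwrite(f'pics/k{k}{n}.png',im); im=im.astype(int); m=((im[:,:,0]>90)&(im[:,:,0]>1.8*im[:,:,1])&(im[:,:,0]>2*im[:,:,2])).astype(np.uint8)
    q,l,st,ce=cv2.connectedComponentsWithStats(m); print(n,[(st[i].tolist(),ce[i].round(1).tolist()) for i in range(1,q) if 300<st[i][4]<1050])
a=cv2.imread('pics/k1top.png')[185:245,140:230]; b=cv2.imread('pics/k1side.png')[100:190,185:265]
d=cv2.imread('pics/side1_raw.png')[100:190,185:265]
f=lambda i,w,h:cv2.resize(i,(w,h),interpolation=cv2.INTER_CUBIC)
row=np.hstack([f(b,395,445)[:300],f(d,395,445)[:300]])
cv2.imwrite('pics/last.png',np.vstack([f(a,450,300)[:, :].copy() if 0 else cv2.copyMakeBorder(f(a,450,300),0,0,0,340,cv2.BORDER_CONSTANT),row]))
```

```text
top [([176, 203, 27, 25, 498], [189.3, 215.3]), ([192, 263, 38, 47, 828], [210.6, 286.1])]
side [([208, 111, 24, 60, 1007], [219.2, 142.0])]
top [([176, 203, 27, 25, 493], [189.4, 215.4]), ([192, 263, 38, 47, 833], [210.6, 286.0])]
side [([208, 111, 23, 60, 1006], [219.2, 142.0])]
```

View pics/last.png

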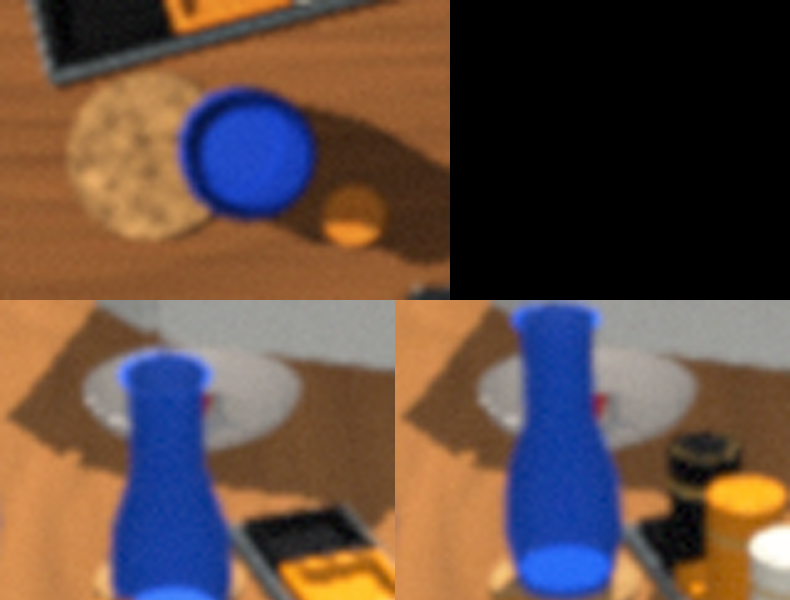

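The vase is standing still, tilted towards −y with its base straddling the mat's edge. I'll fit its pose from both silhouettes, using the start picture to calibrate the fit.

```bash
cat > fit.py <<'E'
from h import *
from scipy.optimize import least_squares
prof=[(.024,0),(.033,.045),(.019,.098),(.019,.143),(.023,.147),(.023,.152)]
a=np.linspace(0,2*np.pi,60)
C={n:cam(n) for n in('top','side')}
def pts(x,y,z,tx,ty,br,bz):
    P=np.vstack([np.c_[r*np.cos(a),r*np.sin(a),np.full(60,h)] for r,h in [(br,0),(.033,bz)]+prof[2:]])
    return P@cv2.Rodrigues(np.array([tx,ty,0.]))[0].T+[x,y,z]
def bb(P):
    o=[]
    for n in C:
        K,R,t=C[n]; q=(P@R.T+t)@K.T; q=q[:,:2]/q[:,2:]; o+=[*q.min(0),*q.max(0)]
    return np.array(o)
B=lambda l,t,w,h:[l-.5,t-.5,l+w-.5,t+h-.5]
S=np.array(B(145,202,36,25)+B(208,101,23,59))
br,bz=.024,.045
r0=least_squares(lambda p:bb(pts(p[0],p[1],.004,p[2],p[3],br,bz))-S,[.486,.25,0,0])
print('start fit',r0.x.round(4),r0.fun.round(2))
if __name__=='__main__':
    N=np.array(B(176,203,27,25)+B(208,111,23,60))
    for z in(0,.004):
        r=least_squares(lambda p:bb(pts(p[0],p[1],z,p[2],p[3],br,bz))-N,[.483,.2,.1,0]);print('now',z,r.x.round(4),r.fun.round(2))
        up=least_squares(lambda p:bb(pts(p[0],p[1],z,0,0,br,bz))-N,[.483,.2]);print('upright',up.x.round(4),up.fun.round(2))
E
python3 fit.py
```

```text
start fit [0.4873 0.2504 0.0084 0.0153] [ 0.1  -0.86 -0.14  1.83 -0.22 -0.6   1.35  0.36]
now 0 [0.485  0.2026 0.114  0.0185] [-0.65 -0.79  0.27  1.79 -0.7   0.02  1.85  0.57]
upright [0.4857 0.1914] [-3.19 -0.79  2.68  1.83 -0.69 -0.34  1.98  1.93]
now 0.004 [ 0.4878  0.2042  0.1816 -0.0481] [-0.44 -0.89  0.63  1.84 -0.77 -0.02  1.8  -0.6 ]
upright [0.4856 0.1897] [-2.79 -0.86  3.18  1.87 -0.81 -1.59  1.95  0.95]
```

The fit gives a tilt of about 0.13 rad towards −y, with the base at (0.485, 0.2035). This agrees with a 4 mm mat edge under a base about 48 mm wide. I'll grasp with the tool tilted to match, then lift, straighten and set it down again.

Emit:
jog_arm(
  moves=[
    {"fingers":-1,"xyz":[-4,5,0],"angular":[-0.05,0,0]},
    {"fingers":-1,"xyz":[-7,10,0],"angular":[-0.1,0,0]},
    {"fingers":-1,"xyz":[-9.1,15,1],"angular":[-0.13,0,0]},
    {"fingers":-1,"xyz":[-9.1,17.3,2.7],"angular":[-0.13,0,0]},
    {"fingers":-1,"xyz":[-9.1,17.3,2.7],"angular":[-0.13,0,0]},
    {"fingers":-1,"xyz":[-9.1,17.3,2.7],"angular":[-0.13,0,0]},
    {"fingers":-1,"xyz":[-9.1,17.3,2.7],"angular":[-0.13,0,0]},
    {"fingers":-1,"xyz":[-9.1,17.3,2.7],"angular":[-0.13,0,0]},
  ],
)

```text
clock: 53.72
position: [0.4861, 0.1624, 0.3044]
ee_rot: [0.008, 3.133, 0.205]
force: [0.3, -0.1, 0.3]
width: 1.0
```

Run:
```python
from h import *
np.set_printoptions(precision=4,suppress=True)
s=arm.observe();print(s['clock'],s['position'],cv2.Rodrigues(s['ee_rot'])[0]);go(.485,.188,.123,np.pi/2)
c=cam('wrist',s);im=imaging.get_image('wrist')[:,:,::-1];cv2.imwrite('pics/w8.png',im);im=im.astype(int)
m=((im[:,:,0]>90)&(im[:,:,0]>1.8*im[:,:,1])&(im[:,:,0]>2*im[:,:,2])).astype(np.uint8)
q,l,st,ce=cv2.connectedComponentsWithStats(m); print([(st[i].tolist(),ce[i].round(1).tolist()) for i in range(1,q) if st[i][4]>300])
import fit
for p in[(.485,.2035,.001,.13,.0),(.485,.200,.001,.13,.0),(.485,.2035,.001,.17,.0)]:
    P=fit.pts(*p,.024,.045);K,R,t=c;u=(P@R.T+t)@K.T;u=u[:,:2]/u[:,2:];print(u.min(0),u.max(0),'lip',u[-60:].min(0),u[-60:].max(0),'belly',u[60:120].min(0),u[60:120].max(0))
# widths per row of the vase blob
L=l
i=max((k for k in range(1,q) if st[k][4]>300),key=lambda k:st[k][1])
for v in range(st[i][1],st[i][1]+st[i][3],6):
    x=np.where(l[v]==i)[0]; print(v,x.min(),x.max(),end=' | ')
```

```text
53.725 [0.4861 0.1624 0.3044] [[-1.      0.005   0.0017]
 [ 0.0052  0.9915  0.1301]
 [-0.0011  0.1301 -0.9915]]
t 53.725 tool cm [ 0.14  0.18 18.32] rotz -0.005 tilt [0.0017 0.1301] q7 1.35
[([133, 0, 97, 67, 4910], [186.5, 28.2]), ([256, 0, 150, 83, 8766], [321.7, 33.2]), ([226, 132, 50, 71, 2882], [251.1, 166.4])]
start fit [0.4873 0.2504 0.0084 0.0153] [ 0.1  -0.86 -0.14  1.83 -0.22 -0.6   1.35  0.36]
[227.4128 131.8347] [278.4554 202.2959] lip [229.843 156.634] [277.2509 202.2959] belly [227.4128 131.8347] [278.4554 182.1182]
[224.7    131.8925] [275.7966 202.4664] lip [226.2302 156.7467] [273.7047 202.4664] belly [224.7    131.8925] [275.7966 182.2251]
[223.6845 131.8435] [277.1207 202.2822] lip [223.6845 156.6391] [271.0144 202.2822] belly [226.1201 131.8435] [277.1207 182.1169]
132 245 256 | 138 234 267 | 144 229 271 | 150 227 274 | 156 226 275 | 162 227 274 | 168 228 273 | 174 230 273 | 180 229 274 | 186 230 274 | 192 233 271 | 198 238 265 |
```

The wrist silhouette fits the tilted model (belly 226–275, lip 228–274) with the base y nearer 0.201. Descending along the tilted axis.

Emit:
jog_arm(
  moves=[
    {"fingers":-1,"xyz":[0.1,-0.05,5],"angular":[0,0,0]},
    {"fingers":-1,"xyz":[0.1,-0.05,10],"angular":[0,0,0]},
    {"fingers":-1,"xyz":[0.1,-0.05,14],"angular":[0,0,0]},
    {"fingers":-1,"xyz":[0.1,-0.05,17],"angular":[0,0,0]},
    {"fingers":-1,"xyz":[0.1,-0.05,18.2],"angular":[0,0,0]},
    {"fingers":-1,"xyz":[0.1,-0.05,18.2],"angular":[0,0,0]},
    {"fingers":-1,"xyz":[0.1,-0.05,18.2],"angular":[0,0,0]},
    {"fingers":0,"xyz":[0.1,-0.05,18.2],"angular":[0,0,0]},
    {"fingers":0.5,"xyz":[0.1,-0.05,18.2],"angular":[0,0,0]},
    {"fingers":1,"xyz":[0.1,-0.05,18.2],"angular":[0,0,0]},
    {"fingers":1,"xyz":[0.1,-0.05,18.2],"angular":[0,0,0]},
    {"fingers":1,"xyz":[0.1,-0.05,18.2],"angular":[0,0,0]},
  ],
  grip_force=15,
)

```text
clock: 55.28
position: [0.4849, 0.1862, 0.1232]
ee_rot: [0.006, 3.135, 0.204]
force: [0.4, -0.7, -0.6]
width: 0.506
```

Emit:
jog_arm(
  moves=[
    {"fingers":1,"xyz":[0,0,0],"angular":[0,0,0]},
    {"fingers":1,"xyz":[0,0,0],"angular":[0,0,0]},
    {"fingers":1,"xyz":[0,0,0],"angular":[0,0,0]},
    {"fingers":1,"xyz":[0,0,-1],"angular":[0,0,0]},
    {"fingers":1,"xyz":[0,0,-2],"angular":[0,0,0]},
    {"fingers":1,"xyz":[0,0,-3],"angular":[0,0,0]},
    {"fingers":1,"xyz":[0,0,-4],"angular":[0,0,0]},
    {"fingers":1,"xyz":[0,0,-4],"angular":[0.03,0,0]},
    {"fingers":1,"xyz":[0,0,-4],"angular":[0.07,0,0]},
    {"fingers":1,"xyz":[0,0,-4],"angular":[0.11,0,0]},
    {"fingers":1,"xyz":[0,0,-4],"angular":[0.13,0,0]},
    {"fingers":1,"xyz":[0,0,-4],"angular":[0.13,0,0]},
  ],
)

```text
clock: 56.78
position: [0.4849, 0.1815, 0.163]
ee_rot: [0.005, 3.141, 0.001]
force: [-0.2, -1.0, -2.8]
width: 0.468
```

Run:
```python
from h import *
s=arm.observe();print(s['position'],s['width']*92,s['force']);go(.486,.2502,.13,np.pi/2)
np.set_printoptions(precision=4,suppress=True)
im=imaging.get_image('side')[:,:,::-1];cv2.imwrite('pics/s4.png',im);im=im.astype(int)
m=((im[:,:,0]>90)&(im[:,:,0]>1.8*im[:,:,1])&(im[:,:,0]>2*im[:,:,2])).astype(np.uint8)
q,l,st,ce=cv2.connectedComponentsWithStats(m); print([(st[i].tolist(),ce[i].round(1).tolist()) for i in range(1,q) if st[i][4]>200])
```

```text
[0.48487056 0.18147485 0.16301253] 43.07197923595881 [-0.20171959 -1.00761821 -2.760422  ]
t 56.775 tool cm [-0.09  6.87  3.3 ] rotz -0.003 tilt [0.0001 0.0003] q7 1.26
[([132, 78, 51, 115, 4107], [157.1, 137.5]), ([208, 108, 24, 52, 811], [219.0, 139.9])]
```

The grip width of 43 mm, not 38.5, suggests the vase sits tilted in the pads. I'll measure its tilt in the hand from the wrist and side silhouettes before going on.

```bash
cat > meas.py <<'E'
from h import *
import fit
def ext(im):
    im=im.astype(int); m=((im[:,:,0]>90)&(im[:,:,0]>1.8*im[:,:,1])&(im[:,:,0]>2*im[:,:,2])).astype(np.uint8)
    return m
def mid(m,x0,x1,rows):
    o=[]
    for v in rows:
        x=np.where(m[v,x0:x1])[0]+x0; o.append((v,int(x.min()),int(x.max()),(x.min()+x.max())/2) if len(x) else (v,))
    return o
E
python3 - <<'E'
from meas import *
s=arm.observe();c=cam('wrist',s);im=imaging.get_image('wrist')[:,:,::-1];cv2.imwrite('pics/w9.png',im)
print('now',mid(ext(im),170,330,range(150,345,12)))
print('w7',mid(ext(cv2.imread('pics/w7_raw.png')),170,330,range(150,345,12)))
m=ext(cv2.imread('pics/s4.png'));print('side',mid(m,195,245,range(106,164,4)))
p=s['position']
for tx in(-.13,0,.13):
  # TCP on vase axis at h=.12
  A=cv2.Rodrigues(np.array([tx,0,0.]))[0]@[0,0,.12]; b=p-A
  P=fit.pts(*b,tx,0,.024,.045)
  for n,cc in(('wrist',c),('side',fit.C['side'])):
    K,R,t=cc;u=(P@R.T+t)@K.T;u=u[:,:2]/u[:,2:]; print(tx,n,'base',u[:60].min(0).round(),u[:60].max(0).round(),'belly',u[60:120].min(0).round(),u[60:120].max(0).round(),'neck',u[120:180].min(0).round(),u[120:180].max(0).round(),'lip',u[-60:].min(0).round(),u[-60:].max(0).round())
E
```

```text
start fit [0.4873 0.2504 0.0084 0.0153] [ 0.1  -0.86 -0.14  1.83 -0.22 -0.6   1.35  0.36]
now [(150,), (162, 247, 248, np.float64(247.5)), (174, 221, 278, np.float64(249.5)), (186, 212, 287, np.float64(249.5)), (198, 208, 291, np.float64(249.5)), (210, 207, 293, np.float64(250.0)), (222, 206, 293, np.float64(249.5)), (234, 213, 289, np.float64(251.0)), (246, 217, 284, np.float64(250.5)), (258, 214, 286, np.float64(250.0)), (270, 211, 290, np.float64(250.5)), (282,), (294,), (306,), (318, 201, 301, np.float64(251.0)), (330, 210, 292, np.float64(251.0)), (342,)]
w7 [(150,), (162,), (174, 226, 279, np.float64(252.5)), (186, 216, 289, np.float64(252.5)), (198, 211, 294, np.float64(252.5)), (210, 209, 296, np.float64(252.5)), (222, 208, 297, np.float64(252.5)), (234, 217, 286, np.float64(251.5)), (246, 218, 286, np.float64(252.0)), (258, 216, 288, np.float64(252.0)), (270, 213, 290, np.float64(251.5)), (282,), (294,), (306,), (318, 199, 304, np.float64(251.5)), (330, 202, 301, np.float64(251.5)), (342,)]
side [(106,), (110, 211, 224, np.float64(217.5)), (114, 212, 224, np.float64(218.0)),
[... 459 characters left out ...]
67.] [283. 252.] neck [214. 214.] [280. 274.] lip [207. 255.] [318. 350.]
-0.13 side base [210. 154.] [229. 162.] belly [206. 137.] [232. 146.] neck [210. 118.] [226. 123.] lip [208.  96.] [227. 100.]
0 wrist base [224. 165.] [280. 218.] belly [207. 167.] [297. 251.] neck [219. 214.] [286. 273.] lip [197. 256.] [310. 350.]
0 side base [210. 151.] [229. 160.] belly [206. 134.] [232. 146.] neck [210. 117.] [226. 123.] lip [208.  95.] [227. 102.]
0.13 wrist base [243. 165.] [298. 218.] belly [221. 167.] [312. 252.] neck [225. 214.] [291. 274.] lip [189. 255.] [300. 350.]
0.13 side base [210. 147.] [229. 158.] belly [206. 130.] [232. 145.] neck [210. 115.] [226. 123.] lip [208.  95.] [227. 104.]
```

In the hand the vase is aligned to within about 0.02 rad; the pads' upper edge just touches the lip. I'll carry it back over the mat.

Emit:
jog_arm(
  moves=[
    {"fingers":1,"xyz":[0,1,-1],"angular":[0,0,0]},
    {"fingers":1,"xyz":[0,2.5,-1],"angular":[0,0,0]},
    {"fingers":1,"xyz":[-0.1,4,-1],"angular":[0,0,0]},
    {"fingers":1,"xyz":[-0.1,5.5,-1],"angular":[0,0,0]},
    {"fingers":1,"xyz":[-0.1,6.5,-1],"angular":[0,0,0]},
    {"fingers":1,"xyz":[-0.1,7,0],"angular":[0,0,0]},
    {"fingers":1,"xyz":[-0.1,7,1.5],"angular":[0,0,0]},
    {"fingers":1,"xyz":[-0.1,7,3],"angular":[0,0,0]},
    {"fingers":1,"xyz":[-0.1,7,3.4],"angular":[0,0,0]},
    {"fingers":1,"xyz":[-0.1,7,3.4],"angular":[0,0,0]},
    {"fingers":1,"xyz":[-0.1,7,3.4],"angular":[0,0,0]},
  ],
)

```text
clock: 58.25
position: [0.4865, 0.2511, 0.1293]
ee_rot: [0.007, 3.141, 0.001]
force: [-0.4, 0.2, -1.9]
width: 0.465
```

Emit:
jog_arm(
  moves=[
    {"fingers":1,"xyz":[0,0,0.1],"angular":[0,0,0]},
    {"fingers":1,"xyz":[0,0,0.2],"angular":[0,0,0]},
    {"fingers":1,"xyz":[0,0,0.2],"angular":[0,0,0]},
  ],
)

```text
clock: 58.62
position: [0.4862, 0.2511, 0.1269]
ee_rot: [0.006, 3.142, 0.0]
force: [0.3, -0.1, -3.2]
width: 0.465
```

Emit:
jog_arm(
  moves=[
    {"fingers":1,"xyz":[0,0,0.1],"angular":[0,0,0]},
    {"fingers":1,"xyz":[0,0,0.15],"angular":[0,0,0]},
    {"fingers":1,"xyz":[0,0,0.15],"angular":[0,0,0]},
  ],
)

```text
clock: 59.0
position: [0.4863, 0.251, 0.1254]
ee_rot: [0.006, 3.141, 0.0]
force: [0.2, 0.3, -2.3]
width: 0.466
```

Emit:
jog_arm(
  moves=[
    {"fingers":1,"xyz":[0,0,0.07],"angular":[0,0,0]},
    {"fingers":1,"xyz":[0,0,0.07],"angular":[0,0,0]},
    {"fingers":1,"xyz":[0,0,0.07],"angular":[0,0,0]},
  ],
)

```text
clock: 59.38
position: [0.4867, 0.2511, 0.1252]
ee_rot: [0.006, 3.141, 0.001]
force: [-1.0, -1.6, 6.6]
width: 0.467
```

Contact at TCP z 0.125. This time I'll open without moving and check the vase before rising.

Emit:
jog_arm(
  moves=[
    {"fingers":1,"xyz":[0,0,-0.07],"angular":[0,0,0]},
    {"fingers":0,"xyz":[0,0,-0.07],"angular":[0,0,0]},
    {"fingers":-0.3,"xyz":[0,0,-0.07],"angular":[0,0,0]},
    {"fingers":-1,"xyz":[0,0,-0.07],"angular":[0,0,0]},
    {"fingers":-1,"xyz":[0,0,-0.07],"angular":[0,0,0]},
    {"fingers":-1,"xyz":[0,0,-0.07],"angular":[0,0,0]},
    {"fingers":-1,"xyz":[0,0,-0.07],"angular":[0,0,0]},
    {"fingers":-1,"xyz":[0,0,-0.07],"angular":[0,0,0]},
  ],
)

```text
clock: 60.38
position: [0.4862, 0.2511, 0.1254]
ee_rot: [0.006, 3.142, 0.0]
force: [-0.6, 0.3, 0.1]
width: 0.998
```

```bash
cat >> meas.py <<'E'
def wr(x=.486,y=.2504,z=.004):
    s=arm.observe();c=cam('wrist',s);im=imaging.get_image('wrist')[:,:,::-1]
    n=len(__import__('glob').glob('pics/m*.png'));cv2.imwrite(f'pics/m{n}.png',im)
    print(s['clock'],s['position'],s['width'],s['force'].round(1))
    print('rows',[(r[0],float(r[-1])) for r in mid(ext(im),150,350,range(100,345,12)) if len(r)>1])
    P=fit.pts(x,y,z,0,0,.024,.045);K,R,t=c;u=(P@R.T+t)@K.T;u=u[:,:2]/u[:,2:]
    f=lambda v:((v.min(0)+v.max(0))/2).round(1)
    print('upright pred mids: base',f(u[:60]),'belly',f(u[60:120]),'neck',f(u[120:180]),'lip',f(u[-60:]))
    im=imaging.get_image('side')[:,:,::-1];m=ext(im);print('side (start: 208..231 x 101..160)',cv2.boundingRect(m[:,195:245]),[(r[0],float(r[-1])) for r in mid(m,195,245,range(104,172,8)) if len(r)>1])
E
python3 -c "
from meas import *
wr()"
```

```text
start fit [0.4873 0.2504 0.0084 0.0153] [ 0.1  -0.86 -0.14  1.83 -0.22 -0.6   1.35  0.36]
60.375 [0.48618917 0.25105982 0.12537745] 0.9975401910062615 [-0.6  0.3  0.1]
rows [(172, 248.5), (184, 249.0), (196, 249.0), (208, 248.5), (220, 248.5), (232, 248.5), (244, 248.5), (256, 247.5), (268, 247.0), (280, 292.0), (316, 246.0), (328, 246.5), (340, 228.5)]
upright pred mids: base [251.4 190.7] belly [251.5 208.2] neck [251.5 242.1] lip [251.7 300.5]
side (start: 208..231 x 101..160) (13, 111, 23, 49) [(112, 212.0), (120, 212.0), (128, 218.0), (136, 219.0), (144, 219.0), (152, 219.0)]
```

The vase stands upright about 3 mm towards −y, which is inside tolerance. I'll rise straight up and recheck.

Emit:
jog_arm(
  moves=[
    {"fingers":-1,"xyz":[0,0,-2],"angular":[0,0,0]},
    {"fingers":-1,"xyz":[0,0,-4],"angular":[0,0,0]},
    {"fingers":-1,"xyz":[0,0,-7],"angular":[0,0,0]},
    {"fingers":-1,"xyz":[0,0,-10],"angular":[0,0,0]},
    {"fingers":-1,"xyz":[0,0,-14],"angular":[0,0,0]},
    {"fingers":-1,"xyz":[0,0,-18],"angular":[0,0,0]},
    {"fingers":-1,"xyz":[0,0,-18],"angular":[0,0,0]},
    {"fingers":-1,"xyz":[0,0,-18],"angular":[0,0,0]},
  ],
)

```text
clock: 61.48
position: [0.4858, 0.251, 0.3048]
ee_rot: [-0.006, -3.141, 0.0]
force: [-0.4, 0.3, 0.1]
width: 1.001
```

```bash
python3 -c "
from meas import *
wr()"
```

```text
start fit [0.4873 0.2504 0.0084 0.0153] [ 0.1  -0.86 -0.14  1.83 -0.22 -0.6   1.35  0.36]
61.475 [0.48583115 0.25095697 0.30479595] 1.0012039537212443 [-0.4  0.3  0.1]
rows [(136, 249.5), (148, 250.0), (160, 250.0), (172, 250.0), (184, 249.5), (196, 249.5)]
upright pred mids: base [251.5 153. ] belly [251.5 159.3] neck [251.5 169.5] lip [251.6 182.6]
side (start: 208..231 x 101..160) (13, 101, 23, 59) [(104, 217.0), (112, 218.0), (120, 218.0), (128, 218.0), (136, 219.0), (144, 219.0), (152, 219.0)]
```

The side silhouette is now identical to the start (208..231 × 101..160). I'll wait here a little and check that everything stays put, jars included, before handing in.

Emit:
jog_arm(
  moves=[
    {"fingers":-1,"xyz":[0,0,-2],"angular":[0,0,0]},
    {"fingers":-1,"xyz":[0,0,-4],"angular":[0,0,0]},
    {"fingers":-1,"xyz":[0,0,-4],"angular":[0,0,0]},
    {"fingers":-1,"xyz":[0,0,-4],"angular":[0,0,0]},
    {"fingers":-1,"xyz":[0,0,-4],"angular":[0,0,0]},
    {"fingers":-1,"xyz":[0,0,-4],"angular":[0,0,0]},
    {"fingers":-1,"xyz":[0,0,-4],"angular":[0,0,0]},
    {"fingers":-1,"xyz":[0,0,-4],"angular":[0,0,0]},
    {"fingers":-1,"xyz":[0,0,-4],"angular":[0,0,0]},
    {"fingers":-1,"xyz":[0,0,-4],"angular":[0,0,0]},
    {"fingers":-1,"xyz":[0,0,-4],"angular":[0,0,0]},
    {"fingers":-1,"xyz":[0,0,-4],"angular":[0,0,0]},
  ],
)

```text
clock: 63.08
position: [0.4862, 0.251, 0.3454]
ee_rot: [0.006, 3.142, 0.0]
force: [0.1, -0.4, -0.0]
width: 1.002
```

```bash
python3 -c "
from meas import *
wr()
im=imaging.get_image('side')[:,:,::-1].astype(int); old=cv2.imread('pics/s3_raw.png').astype(int)
d=np.abs(im-old).max(2)[195:330,235:350]; print('rack region change: px>40:',(d>40).sum(),'max',d.max())
"
```

```text
start fit [0.4873 0.2504 0.0084 0.0153] [ 0.1  -0.86 -0.14  1.83 -0.22 -0.6   1.35  0.36]
63.075 [0.48617844 0.25103959 0.34538642] 1.002347099849979 [ 0.1 -0.4 -0. ]
rows [(136, 249.5), (148, 250.5), (160, 250.0), (172, 249.5), (184, 249.5)]
upright pred mids: base [251.4 147.7] belly [251.4 153. ] neck [251.4 161.4] lip [251.4 171.9]
side (start: 208..231 x 101..160) (13, 101, 23, 59) [(104, 217.0), (112, 218.0), (120, 218.0), (128, 218.5), (136, 219.0), (144, 219.0), (152, 219.0)]
rack region change: px>40: 0 max 22
```

The vase is unmoved, the jars are unchanged, and the robot is touching nothing. Handing in.

```bash
python3 -c "
from cell import job
print(job.sign_off())"
```

```text
the job is handed in; nothing more can be done
None
```

I moved the four jars into the rack in tray order (black, tan, white, oxblood). I set the vase aside on the right-hand ledge meanwhile and returned it to its cork mat. The job was handed in at about 63 s of the 134 s allowed; sign-off reports no verdict.

- **Vase moved after its first return:** once I had set it back and withdrawn, I found it about 47 mm towards −y, leaning roughly 0.13 rad over the mat's edge. I did not find out why. I regripped it with the tool tilted to match, straightened it and set it down again. At that second grip the jaws read 43 mm instead of the neck's 38.5, most likely because the pads touched the lip.
- **Vase at hand-in:** its side-view outline matched the start picture to the pixel. The wrist view put it upright, within about 3 mm of where it started, and it held still for over 1.5 s.
- **Jars:** the last top view showed all four within about 8 enlarged pixels (3 camera pixels) of their predicted spots. That is roughly 7 mm at worst, mostly from reading positions by eye. They were upright in the side view, and the rack area had not changed just before hand-in. I lowered oxblood about 2.5 mm off its compartment centre and left it there.
- **Viewing limit:** all 16 pictures were used by then, so the final checks were numeric only.

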